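# Feed spent vials to the tab-locked vial crusher

### The arm

A 6-joint arm with a two-finger parallel gripper is mounted at the origin on a cart in front of the work surface, level with it; the furniture and walls round the work are solid. World frame = base frame: x ahead of the robot, y to its left, z up, the work surface at z = 0. Lengths are in m, angles in rad, forces in N, time in s.
With the tool pointing down it reaches from about 0.375 to 0.75 m from the base axis. Payload 9 kg.
Tool frame: the origin (TCP) lies on the centre line of the jaws, within the pads' length; the fingertips stand 14 mm ahead of it and the grasp point (between the pads) lies 5 mm behind it; z points along the fingers, y is the direction in which the jaws open and shut (so a half turn about z gives the same grasp; the last joint's range is limited). The gripper opens to 85 mm and grips with 20 to 120 N. Pads are 22 mm wide; open, the fingers measure 114 mm over their backs; the gripper's body (76 mm by 85 mm) begins 54 mm behind the grasp point. The pads swing forward as they close: fully open they stand 13 mm farther back than shut.
Start: joints at [0.986, 0.104, 0.097, 1.564, 0, 1.353], TCP at [0.215, 0.56, 0.245] pointing down, gripper open.
Joint ranges: [-2.99, 2.99], [-0.84, 1.86], [-1.1, 1.16], [-1.84, 2.11], [-1.51, 1.56], [-3.14, 3.14]. Speed limits (rad/s): [2.22, 2.22, 2.57, 3.14, 3.14, 3.14].

### API

Orientations are given as a unit quaternion [w, x, y, z].
In Python, from station import arm, cams gives the robot as it stands.
- The arm moves only by the tool drive_tool, never from a script. Its argument "commands" is a list of rows, each a list of 7 numbers: the turn, a rotation vector about the world's x, y, z in rad, then the shift along the world's x, y, z in cm, then the closure, from 0 (fully open) to 1 (shut). In form: [[ax, ay, az, x, y, z, claw], ...]. A call has exactly 10 rows; each row shifts and turns the commanded pose from where the row before left it; what a row does not reach is not made up. A row lasts 1/12 s, in which the tool goes at most 41.7 mm and 7.16 degrees, less where a joint would pass 70% of its speed; a pose out of reach is approached as far as the arm can. A call is refused whole if a number of a shift passes 4.17 or a number of a turn 0.125, either way. A call with a gripper value outside its range is refused whole. The fingers move at their own pace and stop on an object; the grip force is fixed at half the most. Time passes only in rows, so rows that do not move let the fingers close, or fill a call up. It gives the time, the measured TCP pose, the force and the opening at its end, in the units of the state.
- arm.sense(): the state, without advancing time (a new reading comes with each control period).
- cams.read_camera(name): name is "scene" or "top" or "wrist"; returns a dict with "frame" (384x512x3 uint8, blue, green, red), "z_map" (384x512 float32, m along the optical axis (not along the pixel's ray), 0 where there is no reading), "mtx" (3x3 intrinsics, pixels), "R" (3x3) and "t" (3): a world point X has camera coordinates R X + t; the wrist camera has in their place "hand_eye" (4x4, takes a point from camera to tool coordinates, whose origin is the TCP and whose axes are the flange's). Camera axes: x right, y down, z forward; pixel columns grow to the right and rows downward; lengths in m; the calibration is good to about 2 mm. A picture is of the moment at which its call begins: read the wrist's pose just before it.
- arm.sign_off(): hands the job in, once; it reports no verdict.
The state is a dict: "time_s": time; "q": joint angles; "qvel": joint speeds; "joint_efforts": joint torques, N m; "tcp_pos": TCP position; "ee_rot": TCP orientation; "contact_force": force on the tool from outside, world axes, zero at the start; "wrist_torque": the same for the moment, N m; "finger_gap": finger opening in m.
Only numpy, scipy, OpenCV 4.12 (cv2) and the standard library are available. Lean on these libraries where they do the work, as an engineer would, in place of code of your own. Each camera call takes 0.05 s, during which the arm holds its last target. There are 200 camera calls.

### The job

Run the spent vials through the vial crusher: pinch the knob's release tabs, turn it to unlock and slide the hopper gate fully open, tip the pan's load into the hopper, and put in the vials left standing on the bench as well. Then slide the gate fully shut, turn the knob back until its tabs snap out and it is locked, and press the start button; leave the empty pan standing upright on the bench. Leave the beaker as it is.

Things in the scene. Friction and masses are not known exactly. Their poses are not given: they have to be found in the camera images.
- crusher: benchtop vial crusher, a white box 300 (x) x 280 (y) mm with a flat metal deck 130 mm above the bench, fixed; origin on the bench under its centre, -x its front (drawer face), z up. The hopper, a square well under a sliding gate, is in the right (-y) front of the deck; splash guards stand 42 mm above the deck along the front edge and the right edge beside it
- hopper (a point): centre of the hopper's mouth, level with the deck; axes parallel to the crusher's. The well is 127 mm in x, 130 mm in y and about 96 mm deep to the two crushing rollers at its bottom. In the crusher's frame at x -66.5, y -50 mm
- gate (a joint): sliding gate over the hopper, m: 0 = shut, 0.13 = fully open; slides in the crusher's +x (to the back) with about 2 N and stays where it is left. While the knob is locked its tongue holds the gate shut (about 4 mm play)
- gate_handle (a point): middle of the gate's black upright pull, a fin 12 mm thick in the crusher's x, 50 mm wide in y, its top 18 mm above this point, the gate plate 18 mm below; moves with the gate; when shut it is at x -60, y -50 mm of the crusher
- lock_knob (a joint): tab-lock knob on the deck left (+y) of the gate, rad: 0 = locked, 1.309 (75 degrees counterclockwise from above) = unlocked; stops at -0.02 and 1.33. It turns, lightly (0.04 N m), only while both release tabs are pressed in by 4 mm or more; let go within 0.03 rad of either end, the tabs snap out into notches and hold it. A white line on top points along its latch tongue
- knob_grip (a point): on the knob's vertical axis, 34 mm above the deck; axes turn with the knob: the tabs stand at its +x and -x (the crusher's +x and -x when locked), z up. Each tab is an upright paddle 24 mm wide, from 17 to 49 mm above the deck; their outer faces are 52 mm apart, 40 mm when fully pressed. Keep fingertips 16 mm or more above the deck to clear skirt and tongue
- tab_a (a joint): spring release tab at +x of the knob, m: 0 = out, 0.006 = pressed fully in towards the knob's axis (about 8 N)
- tab_b (a joint): the same, at -x of the knob
- start (a joint): round start button on the deck's front left, m: 0 = up, 0.006 = fully pressed (5 N), springs back
- start_top (a point): centre of the start button's top face (30 mm across), 18 mm above the deck; press straight down
- pan: stainless pouring pan, 170 (x) x 110 (y) mm, walls 38 mm high at the sides and the back (+x), floor 3 mm; its nose (-x) has no wall, the floor only ramps up to 14 mm over the last 40 mm. Slippery: the load slides out over the nose from about 30 degrees of nose-down tilt, 45 is ample. Origin under its centre, z up; 0.24 kg empty
- pan_grip (a point): middle of the black carrying bar across the pan, along the pan's y: 112 mm long, 12 mm thick in x, 16 mm high; in the pan's frame x 8, z 95 mm. Free all round but for a post at each end
- pan_lip (a point): middle of the pan's pouring edge at its nose: x -86, z 14 mm in the pan's frame
- beaker: glass beaker 53 mm wide, 70 mm tall, standing in front of the computer tower; origin at its foot, z up. Not part of the job. The tower (fixed, 320 mm tall) has its front about 0.61 m ahead of the robot, from y -0.26 to -0.41: keep arm and pan clear of it. The bench where the pan starts is free
- vial_1: spent glass sample vial with a screw cap, 29 mm diameter, 64 mm long; origin at the centre of its foot, z along it to the cap; weighs about 20 g. At the start it lies in the pan, or is absent
- vial_2: spent glass sample vial with a screw cap, 25 mm diameter, 60 mm long; origin at the centre of its foot, z along it to the cap; weighs about 20 g. At the start it lies in the pan, or is absent
- vial_3: spent glass sample vial with a screw cap, 29 mm diameter, 64 mm long; origin at the centre of its foot, z along it to the cap; weighs about 20 g. At the start it lies in the pan, or is absent
- vial_4: spent glass sample vial with a screw cap, 29 mm diameter, 64 mm long; origin at the centre of its foot, z along it to the cap; weighs about 20 g. At the start it lies in the pan, or is absent
- vial_5: spent glass sample vial with a screw cap, 29 mm diameter, 64 mm long; origin at the centre of its foot, z along it to the cap; weighs about 20 g. At the start it stands on the bench or the 2.4 mm mouse pad, or is absent
- vial_6: spent glass sample vial with a screw cap, 25 mm diameter, 60 mm long; origin at the centre of its foot, z along it to the cap; weighs about 20 g. At the start it stands on the bench or the 2.4 mm mouse pad, or is absent
- vial_7: spent glass sample vial with a screw cap, 29 mm diameter, 64 mm long; origin at the centre of its foot, z along it to the cap; weighs about 20 g. At the start it stands on the bench or the 2.4 mm mouse pad, or is absent
Mind the look-alikes: they are no part of the job. What is shaped like the vial_3 but yellow is not meant.

How it is judged:
On the way, in this order (a step that is already met when the one before it is completed fails the run):
1. the knob is turned to unlocked (value of joint lock_knob above 1.2 rad), for 0.2 s.
2. the hopper gate is slid fully open (value of joint gate above 0.115 m), for 0.2 s.
3. the pan is tipped with its pouring edge over the hopper (angle between pan's own z axis and vertical above 0.5 rad and horizontal distance between pan_lip and hopper below 0.1 m and height (world z) of pan_lip above 0.11 m), for 0.2 s.
4. the gate is shut with every vial inside the hopper (value of joint gate below 0.006 m and z of each of vial_1, vial_2, vial_3, vial_4, vial_5, vial_6, vial_7 in the frame of hopper below 0 m and x of vial_1 in the frame of hopper between -0.066 and 0.066 m and y of vial_1 in the frame of hopper between -0.067 and 0.067 m and x of vial_2 in the frame of hopper between -0.066 and 0.066 m and y of vial_2 in the frame of hopper between -0.067 and 0.067 m and x of vial_3 in the frame of hopper between -0.066 and 0.066 m and y of vial_3 in the frame of hopper between -0.067 and 0.067 m and x of vial_4 in the frame of hopper between -0.066 and 0.066 m and y of vial_4 in the frame of hopper between -0.067 and 0.067 m and x of vial_5 in the frame of hopper between -0.066 and 0.066 m and y of vial_5 in the frame of hopper between -0.067 and 0.067 m and x of vial_6 in the frame of hopper between -0.066 and 0.066 m and y of vial_6 in the frame of hopper between -0.067 and 0.067 m and x of vial_7 in the frame of hopper between -0.066 and 0.066 m and y of vial_7 in the frame of hopper between -0.067 and 0.067 m), for 0.2 s.
5. the knob is turned back to locked and its tabs have snapped out (value of joint gate below 0.006 m and value of joint lock_knob below 0.08 rad and value of joint each of tab_a, tab_b below 0.0015 m), for 0.2 s.
6. the start button is pressed (value of joint start above 0.004 m), for 0.05 s.
At the end, for the whole second after the job is handed in: every vial lies in the hopper below the deck; gate shut (within 6 mm); knob locked (within 0.08 rad) with both tabs out; start button up again; the pan stands upright on the bench, at rest (all of step 5 and z of each of vial_1, vial_2, vial_3, vial_4, vial_5, vial_6, vial_7 in the frame of hopper below 0 m and x of vial_1 in the frame of hopper between -0.066 and 0.066 m and y of vial_1 in the frame of hopper between -0.067 and 0.067 m and x of vial_2 in the frame of hopper between -0.066 and 0.066 m and y of vial_2 in the frame of hopper between -0.067 and 0.067 m and x of vial_3 in the frame of hopper between -0.066 and 0.066 m and y of vial_3 in the frame of hopper between -0.067 and 0.067 m and x of vial_4 in the frame of hopper between -0.066 and 0.066 m and y of vial_4 in the frame of hopper between -0.067 and 0.067 m and x of vial_5 in the frame of hopper between -0.066 and 0.066 m and y of vial_5 in the frame of hopper between -0.067 and 0.067 m and x of vial_6 in the frame of hopper between -0.066 and 0.066 m and y of vial_6 in the frame of hopper between -0.067 and 0.067 m and x of vial_7 in the frame of hopper between -0.066 and 0.066 m and y of vial_7 in the frame of hopper between -0.067 and 0.067 m and value of joint start below 0.002 m and height (world z) of pan below 0.012 m and angle between pan's own z axis and vertical below 0.1 rad and linear speed of pan below 0.03 m/s); the robot touches nothing.
It fails at once if the start button is pressed while the gate is open or the knob not locked (value of joint start above 0.004 m and (value of joint gate above 0.015 m or value of joint lock_knob above 0.2 rad)).
It fails at once if the beaker is knocked over or pushed aside (angle between beaker's own z axis and vertical above 0.5 rad or distance of beaker from where it was at the start of the episode above 0.04 m).
Of vial_1, vial_2, vial_3, vial_4 only 3 to 4 are there at a start; the rules pass over those that are not, and their reading is None.
Of vial_5, vial_6, vial_7 only 1 to 3 are there at a start; the rules pass over those that are not, and their reading is None.
At some moment in a run one of pan may be knocked a few centimetres aside while the robot is not near it.
It also fails if it takes over 208 s, if anything falls off the work surface, if the arm or the gripper's body presses on something with over 40 N, if the wrist force passes 120 N, or if a joint passes its speed limit or range.

## Working session

There is one attempt and no reset: what is moved stays moved. The work goes in short steps, Python scripts to look and compute and a tool call to move; the robot and the scene stay as the last step left them, time stands still between calls to the robot, and variables do not carry over. Pictures are saved under pics/ and viewed, about 12 in all and at most 16, crops included, and the job is handed in when it is done.

Besides the shell and the picture viewer there is one more tool, called after "Emit:" as name(argument=value, ...), one argument or row to a line, values as JSON. drive_tool: Moves the arm, as the interface text tells. Its arguments: {"type":"object","properties":{"commands":{"type":"array"}},"required":["commands"]}

```bash
mkdir -p pics; ls
cat > h.py <<'E'
import numpy as np, cv2
from station import arm, cams
def get(n):
    s=arm.sense(); d=cams.read_camera(n)
    if n=="wrist":
        from scipy.spatial.transform import Rotation as Ro
        w,x,y,z=s["ee_rot"]; T=np.eye(4); T[:3,:3]=Ro.from_quat([x,y,z,w]).as_matrix(); T[:3,3]=s["tcp_pos"]
        M=T@np.array(d["hand_eye"]); d["R"]=M[:3,:3].T; d["t"]=-d["R"]@M[:3,3]
    d["c"]=-d["R"].T@d["t"]; return d
def ray(d,u,v,z):
    r=d["R"].T@np.linalg.solve(d["mtx"],[u,v,1.]); return d["c"]+r*(z-d["c"][2])/r[2]
def pt(d,u,v):
    Z=d["z_map"][int(v),int(u)]; return d["R"].T@(np.linalg.solve(d["mtx"],[u,v,1.])*Z-d["t"])
def cloud(d):
    v,u=np.mgrid[:384,:512]; p=np.linalg.inv(d["mtx"])@np.stack([u.ravel(),v.ravel(),np.ones(u.size)])*d["z_map"].ravel()
    return (d["R"].T@(p-np.array(d["t"]).reshape(3,1))).T.reshape(384,512,3)
E
python3 - <<'E'
from h import *
for n in("scene","top"):
    d=get(n); cv2.imwrite(f"pics/{n}0.png",cv2.resize(d["frame"],(800,600),interpolation=cv2.INTER_CUBIC)); print(n,d["c"],d["mtx"].tolist(),d["R"].tolist()); np.save(f"{n}0.npy",d,allow_pickle=True)
print(arm.sense())
E
```

```text
pics
scene [-0.0275817  -0.59410592  0.84192615] [[452.31725200660077, 0.0, 242.30120489395344], [0.0, 452.31725200660077, 189.30568128219497], [0.0, 0.0, 1.0]] [[0.7107068683307108, -0.7034198828790275, 0.009808959068579873], [-0.4600562957215354, -0.47528029055119, -0.7499712329020067], [0.5322066817266887, 0.5284970328999323, -0.6613977125311479]]
top [ 0.24438185 -0.03796086  1.44405285] [[445.4105871645347, 0.0, 244.65310546389824], [0.0, 445.4105871645347, 193.23110426340926], [0.0, 0.0, 1.0]] [[0.0617038632747282, -0.9980775887635319, 0.005810341207504651], [-0.9771796881852375, -0.06159534409374326, -0.2032876547756287], [0.20325474226983112, 0.006865886246316309, -0.9791018176629421]]
{'time_s': 0.1, 'q': array([ 9.86277900e-01,  1.04639348e-01,  9.65896518e-02,  1.56386592e+00,
       -2.11077000e-05,  1.35307342e+00]), 'qvel': array([ 3.36341693e-05, -2.59680938e-03,  2.10498631e-03,  9.62472115e-04,
       -3.29788593e-04, -1.22054065e-03]), 'joint_efforts': array([ 6.53137409e-03, -5.58206749e+01,  5.04717672e+01,  1.32173393e-02,
       -2.56698295e-04,  4.79708638e-05]), 'tcp_pos': array([0.21504237, 0.55986897, 0.24462365]), 'ee_rot': array([-2.08796584e-04,  1.82371363e-01,  9.83229562e-01, -5.19341376e-04]), 'contact_force': array([-0.08241939, -0.58501373, -0.85945211]), 'wrist_torque': array([-0.00298958,  0.01432504,  0.02877318]), 'finger_gap': 0.08533880780023494}
```

View pics/scene0.png

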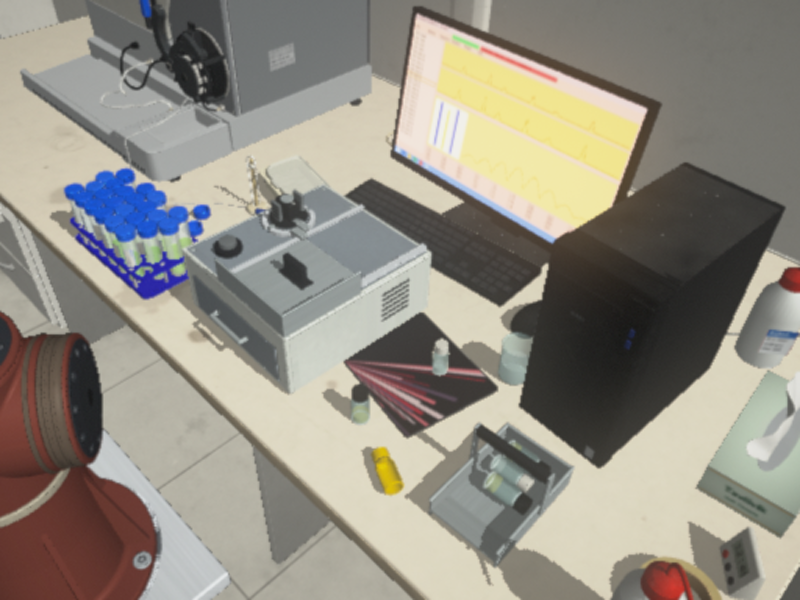

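View pics/top0.png

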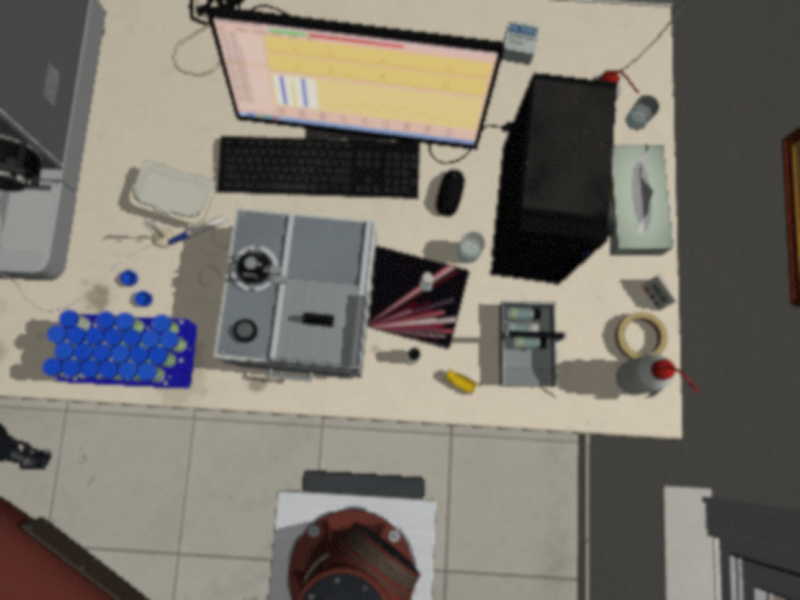

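Candidates (800x600 views, scene / top):
- **Standing vials:** dark cap (360,403) / (415,355), and white cap on the pad (440,357) / (428,282).
- **Look-alike:** yellow lying vial (388,470) / (460,382), to be ignored.
- **Pan load:** scene (507,480), to be counted in a crop.
- **Beaker:** scene (515,355), left alone. The blue caps and rack tubes aren't part of the job.

Other positions in the scene view: knob (288,212), start button (228,245), gate fin (297,270).

Run:
```python
from h import *
S=np.load("scene0.npy",allow_pickle=True).item();T=np.load("top0.npy",allow_pickle=True).item()
a=cv2.resize(S["frame"][170:360,215:375],None,fx=3.2,fy=3.2,interpolation=cv2.INTER_CUBIC)
b=cv2.resize(T["frame"][130:250,130:370],None,fx=3.0,fy=3.0,interpolation=cv2.INTER_CUBIC)
c=cv2.resize(T["frame"][185:255,300:370],None,fx=3.4,fy=3.4)
cv2.imwrite("pics/c1.png",a[:600]); cv2.imwrite("pics/c2.png",b)
for n,d in(("S",S),("T",T)):
    P=cloud(d); z=P[...,2]; ok=(d["z_map"]>0)&(P[...,0]>.2)&(P[...,0]<.8)
    h,_=np.histogram(z[ok],bins=np.arange(-.01,.25,.005)); print(n,h)
    # deck top
    m=(ok&(abs(z-.13)<.012)&(P[...,1]>-.25)&(P[...,1]<.4)).astype(np.uint8)
    k,L,st,ce=cv2.connectedComponentsWithStats(m); i=1+st[1:,4].argmax(); q=P[L==i]
    r=cv2.minAreaRect((q[:,:2]*1000).astype(np.float32)); print("deck",np.median(q[:,2]),r,cv2.boxPoints(r).tolist())
    # above-deck items
    m=(ok&(z>.14)&(z<.24)&(P[...,1]>-.25)&(P[...,1]<.4)&(P[...,0]<.7)).astype(np.uint8)
    k,L,st,ce=cv2.connectedComponentsWithStats(m)
    for i in range(1,k):
        if st[i,4]>25: q=P[L==i]; print(" item",ce[i].round()*1.5625,st[i,4],q.mean(0).round(4),q.min(0).round(3),q.max(0).round(3))
    # low items
    m=(ok&(z>.012)&(z<.12)&(P[...,1]<-.05)&(P[...,1]>-.5)).astype(np.uint8)
    k,L,st,ce=cv2.connectedComponentsWithStats(m)
    for i in range(1,k):
        if st[i,4]>15: q=P[L==i]; print(" low",ce[i].round()*1.5625,st[i,4],q.mean(0).round(4),q.min(0).round(3),q.max(0).round(3))
```

```text
S [  780 29001 14826  1570  1477  1023  1441  1441  1101  1268  1356  1396
  2780  2423  1611  1148   805   793   790   857  1365  1146   864   648
   687  1453  1310  2616  2459  2199   735   572   565   526   525   680
   710   454   304   300   318   325   312   349   347   312   324   316
   316   338   353]
deck 0.13105158675113218 ((540.31884765625, 138.10531616210938), (287.09136962890625, 305.1502380371094), 87.30777740478516) [[381.169677734375, 1.8846588134765625], [685.9830932617188, -12.448501586914062], [699.468017578125, 274.32598876953125], [394.65460205078125, 288.65911865234375]]
 item [290.625 212.5  ] 519 [0.5643 0.2062 0.1575] [0.538 0.155 0.14 ] [0.602 0.243 0.183]
 item [226.5625 243.75  ] 149 [0.4454 0.2221 0.1464] [0.425 0.203 0.14 ] [0.47  0.247 0.155]
 item [295.3125 268.75  ] 199 [0.4746 0.086  0.1594] [0.47  0.064 0.14 ] [0.484 0.115 0.175]
 item [290.625  298.4375] 1015 [0.4268 0.0394 0.1574] [ 0.384 -0.002  0.14 ] [0.547 0.18  0.174]
 low [578.125 396.875] 3819 [ 0.6527 -0.3234  0.0628] [ 0.602 -0.416  0.012] [ 0.8   -0.133  0.12 ]
 low [440.625  354.687
[... 1652 characters left out ...]
w [470.3125 245.3125] 263 [ 0.6666 -0.205   0.0419] [ 0.639 -0.23   0.013] [ 0.692 -0.178  0.074]
 low [426.5625 281.25  ] 65 [ 0.5835 -0.1154  0.0497] [ 0.574 -0.127  0.013] [ 0.598 -0.104  0.069]
 low [528.125  332.8125] 1008 [ 0.4905 -0.329   0.0408] [ 0.382 -0.39   0.012] [ 0.559 -0.27   0.109]
 low [412.5    354.6875] 75 [ 0.4274 -0.0958  0.0528] [ 0.416 -0.109  0.012] [ 0.441 -0.083  0.069]
 low [460.9375 381.25  ] 174 [ 0.3839 -0.1972  0.0238] [ 0.361 -0.231  0.013] [ 0.406 -0.163  0.033]
 low [520.3125 382.8125] 24 [ 0.3915 -0.3226  0.0133] [ 0.384 -0.338  0.012] [ 0.402 -0.308  0.018]
 low [535.9375 384.375 ] 21 [ 0.39   -0.3537  0.0149] [ 0.384 -0.366  0.012] [ 0.399 -0.343  0.02 ]
```

View pics/c1.png

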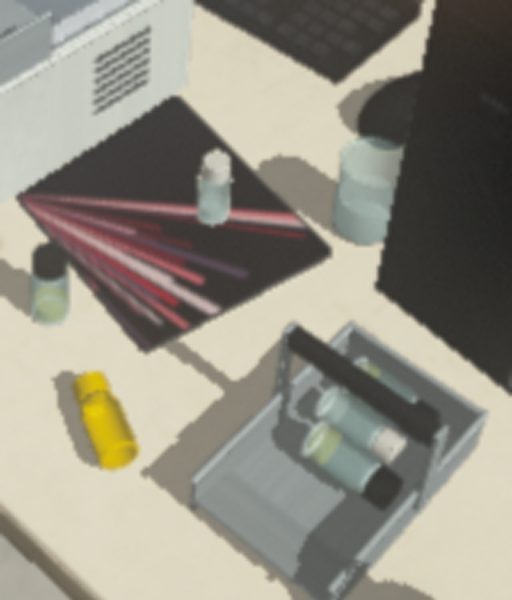

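View pics/c2.png

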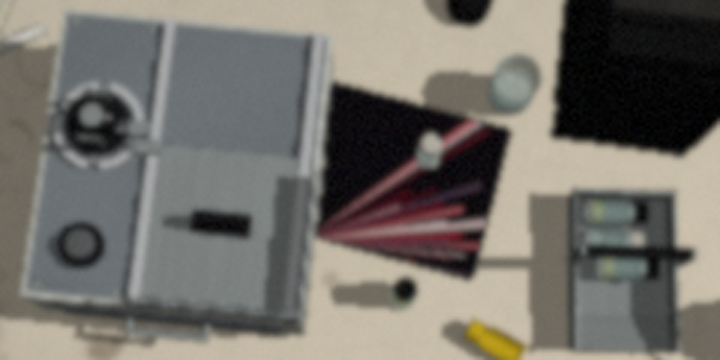

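The pan holds three vials (crop c1: (375,380), (360,425), (350,465)). Two more stand outside it: dark cap (50,285) and white cap (214,187). The yellow one at (103,420) is the look-alike. I'll move over the knob for a close wrist view.

Emit:
drive_tool(
  commands=[
    [0, 0, -0.062, 1.73, -1.75, 0.3, 0],
    [0, 0, -0.062, 1.73, -1.75, 0.3, 0],
    [0, 0, -0.062, 1.73, -1.75, 0.3, 0],
    [0, 0, -0.062, 1.73, -1.75, 0.3, 0],
    [0, 0, -0.062, 1.73, -1.75, 0.3, 0],
    [0, 0, -0.062, 1.73, -1.75, 0.3, 0],
    [0, 0, -0.062, 1.73, -1.75, 0.3, 0],
    [0, 0, -0.062, 1.73, -1.75, 0.3, 0],
    [0, 0, -0.062, 1.73, -1.75, 0.3, 0],
    [0, 0, -0.062, 1.73, -1.75, 0.3, 0],
  ],
)

```text
time_s: 0.93
tcp_pos: [0.3887, 0.3841, 0.2751]
ee_rot: [-0.0, 0.475, 0.88, -0.0]
contact_force: [-0.5, 0.3, 0.2]
finger_gap: 0.0854
```

Emit:
drive_tool(
  commands=[
    [0, 0, -0.062, 1.73, -1.75, 0.3, 0],
    [0, 0, -0.062, 1.73, -1.75, 0.3, 0],
    [0, 0, -0.062, 1.73, -1.75, 0.3, 0],
    [0, 0, -0.062, 1.73, -1.75, 0.3, 0],
    [0, 0, -0.062, 1.73, -1.75, 0.3, 0],
    [0, 0, -0.062, 1.73, -1.75, 0.3, 0],
    [0, 0, -0.062, 1.73, -1.75, 0.3, 0],
    [0, 0, -0.062, 1.73, -1.75, 0.3, 0],
    [0, 0, -0.062, 1.73, -1.75, 0.3, 0],
    [0, 0, -0.062, 1.73, -1.75, 0.3, 0],
  ],
)

```text
time_s: 1.77
tcp_pos: [0.5618, 0.2091, 0.305]
ee_rot: [-0.0, 0.721, 0.693, -0.0]
contact_force: [-0.3, 0.1, 0.2]
finger_gap: 0.085
```

Run:
```python
from h import *
s=arm.sense(); print(s["tcp_pos"],s["ee_rot"],s["q"])
d=get("wrist"); np.save("w1.npy",d,allow_pickle=True); print(d["c"],d["R"].tolist(),d["hand_eye"])
cv2.imwrite("pics/w1.png",cv2.resize(d["frame"],(800,600),interpolation=cv2.INTER_CUBIC))
```

```text
[0.5617987  0.20911194 0.3050294 ] [-1.67948342e-04  7.20804424e-01  6.93138434e-01 -2.57194808e-04] [ 1.38427578e-01  1.27065381e-01  2.30961205e-01  1.67530576e+00
 -3.00449003e-05  1.74835203e+00]
[0.56495065 0.27769986 0.43467863] [[0.999247744474129, -0.03877034245407853, -0.0008976131457064691], [-0.03708081808193693, -0.9619684617615154, 0.2706320223228554], [-0.011355971721529088, -0.27039515365882155, -0.9626824516859557]] [[ 3.48121012e-04 -9.62720022e-01 -2.70499610e-01  6.86408380e-02]
 [ 9.99999895e-01  4.15997097e-04 -1.93596431e-04  3.88878898e-04]
 [ 2.98906213e-04 -2.70499514e-01  9.62720065e-01 -1.29658964e-01]
 [ 0.00000000e+00  0.00000000e+00  0.00000000e+00  1.00000000e+00]]
```

View pics/w1.png

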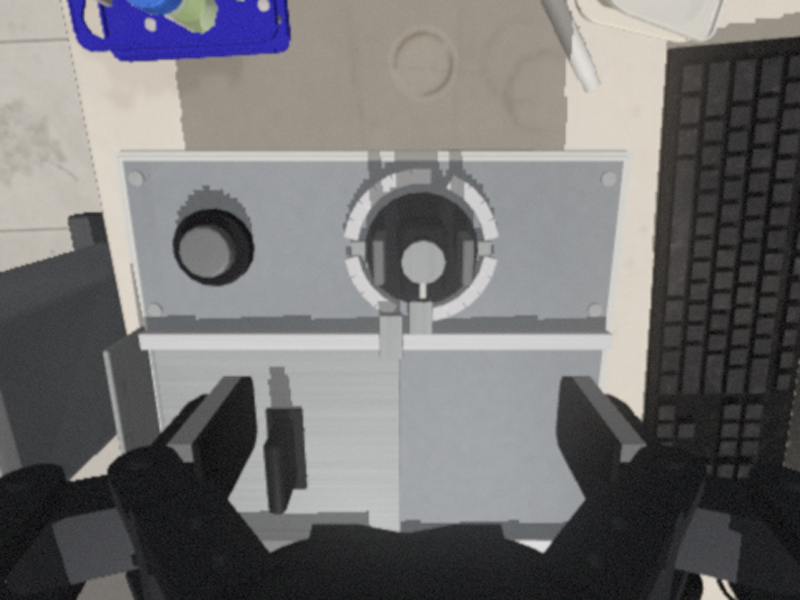

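Run:
```python
from h import *
d=np.load("w1.npy",allow_pickle=True).item()
k=1/1.5625
for n,u,v,z in(("ring",421,246,.133),("topdisc",424,262,.176),("tabs top",422.5,244,.179),("tabA",468,250,None),("tabB",377,250,None),("start",207,251,.148),("deckL",120,155,.13),("deckR",628,155,.13),("rail l",142,342,.13),("rail r",610,342,.13),("fin",287,437,.184),("line",424,290,.17),("gate edge",399,400,.131)):
    print(n,(ray(d,u*k,v*k,z).round(4) if z else ""),pt(d,u*k,v*k).round(4))
# left deck edge line yaw from depth jump along rows
P=cloud(d)
m=(abs(P[...,2]-.131)<.006)
pts=[]
for u in range(100,380,4):
    vs=np.where(m[80:140,u])[0]
    if len(vs): pts.append(P[80+vs[0],u,:2])
pts=np.array(pts); c=np.polyfit(pts[:,0],pts[:,1],1); print("left edge slope deg",np.degrees(np.arctan(c[0])),"y at x=.54",np.polyval(c,.54))
for n,u0,u1,v0,v1,z0,z1 in(("knob",215,325,105,215,.137,.2),("startb",105,170,115,190,.142,.2),("fin",165,205,240,335,.16,.2)):
    q=P[v0:v1,u0:u1]; mm=(q[...,2]>z0)&(q[...,2]<z1); q=q[mm]; print(n,q.mean(0).round(4),q.min(0).round(4),q.max(0).round(4))
q=P[105:215,215:325]; q=q[(q[...,2]>.160)&(q[...,2]<.2)]
for z0 in np.arange(.16,.19,.005):
    w=q[(q[:,2]>z0)&(q[:,2]<z0+.005)]
    if len(w): print(z0.round(3),len(w),w.min(0).round(4),w.max(0).round(4))
```

```text
ring [0.5717 0.2235 0.133 ] [0.5706 0.2319 0.1797]
topdisc [0.572  0.2228 0.176 ] [0.5719 0.2238 0.181 ]
tabs top [0.5714 0.2328 0.179 ] [0.5714 0.2332 0.1815]
tabA  [0.5945 0.2289 0.1794]
tabB  [0.5482 0.2309 0.1807]
start [0.4485 0.228  0.148 ] [0.4507 0.229  0.1534]
deckL [0.3989 0.283  0.13  ] [0.3999 0.283  0.1318]
deckR [0.6932 0.2716 0.13  ] [0.6926 0.2717 0.1315]
rail l [0.3909 0.1676 0.13  ] [0.3972 0.1716 0.141 ]
rail r [0.6909 0.1561 0.13  ] [0.6868 0.1601 0.14  ]
fin [0.4925 0.1278 0.184 ] [0.4847 0.1118 0.1572]
line [0.5717 0.206  0.17  ] [0.5715 0.2082 0.1781]
gate edge [0.554  0.1208 0.131 ] [0.5542 0.124  0.1371]
left edge slope deg -2.2211928255364173 y at x=.54 0.2803741383117876
knob [0.5702 0.2226 0.1533] [0.5171 0.1673 0.137 ] [0.6229 0.2683 0.1824]
startb [0.4504 0.2293 0.1479] [0.4259 0.2058 0.142 ] [0.4709 0.2503 0.1551]
fin [0.4795 0.0957 0.1705] [0.4714 0.068  0.16  ] [0.4848 0.1175 0.1752]
0.16 66 [0.5463 0.2122 0.1601] [0.5962 0.2435 0.165 ]
0.165 54 [0.5468 0.2136 0.1653] [0.5965 0.2436 0.1699]
0.17 152 [0.5462 0.2041 0.1701] [0.5966 0.2437 0.175 ]
0.175 1189 [0.5441 0.2042 0.1751] [0.5978 0.2431 0.18  ]
0.18 554 [0.5449 0.211  0.18  ] [0.5964 0.2358 0.1824]
```

Run:
```python
from h import *
d=np.load("w1.npy",allow_pickle=True).item(); P=cloud(d)
q=P[105:215,215:325].reshape(-1,3)
for a,b in((.590,.597),(.5455,.553),(.56,.583)):
    w=q[(q[:,0]>a)&(q[:,0]<b)&(q[:,2]>.172)&(q[:,2]<.19)]
    print(len(w),w.min(0).round(4),w.max(0).round(4),np.percentile(w[:,1],[5,50,95]).round(4))
```

```text
246 [0.5906 0.2105 0.1721] [0.597  0.2346 0.1816] [0.2121 0.2229 0.2338]
216 [0.5455 0.2124 0.1725] [0.5512 0.2363 0.1819] [0.2137 0.2258 0.2358]
1318 [0.56   0.2041 0.1722] [0.5828 0.2437 0.1824] [0.2069 0.2255 0.2418]
```

Emit:
drive_tool(
  commands=[
    [0, 0, 0, 0.092, 0.147, -1.38, 0],
    [0, 0, 0, 0.092, 0.147, -1.38, 0],
    [0, 0, 0, 0.092, 0.147, -1.38, 0],
    [0, 0, 0, 0.092, 0.147, -1.38, 0],
    [0, 0, 0, 0.092, 0.147, -1.38, 0],
    [0, 0, 0, 0.092, 0.147, -1.38, 0],
    [0, 0, 0, 0.092, 0.147, -1.38, 0],
    [0, 0, 0, 0.092, 0.147, -1.38, 0],
    [0, 0, 0, 0.092, 0.147, -1.38, 0],
    [0, 0, 0, 0.092, 0.147, -1.38, 0],
  ],
)

```text
time_s: 2.65
tcp_pos: [0.5704, 0.225, 0.1659]
ee_rot: [0.0, 0.72, 0.694, -0.0]
contact_force: [0.7, 0.1, -0.2]
finger_gap: 0.0852
```

Emit:
drive_tool(
  commands=[
    [0, 0, 0, 0, 0, 0, 0.3],
    [0, 0, 0, 0, 0, 0, 0.4],
    [0, 0, 0, 0, 0, 0, 0.5],
    [0, 0, 0, 0, 0, 0, 0.56],
    [0, 0, 0, 0, 0, 0, 0.56],
    [0, 0, 0, 0, 0, 0, 0.56],
    [0, 0, 0, 0, 0, 0, 0.56],
    [0, 0, 0, 0, 0, 0, 0.56],
    [0, 0, 0, 0, 0, 0, 0.56],
    [0, 0, 0, 0, 0, 0, 0.56],
  ],
)

```text
time_s: 3.48
tcp_pos: [0.571, 0.2249, 0.1697]
ee_rot: [0.001, 0.72, 0.694, 0.001]
contact_force: [-3.4, 0.0, 7.6]
finger_gap: 0.038
```

Emit:
drive_tool(
  commands=[
    [0, 0, 0.11, 0, 0, 0, 0.56],
    [0, 0, 0.11, 0, 0, 0, 0.56],
    [0, 0, 0.11, 0, 0, 0, 0.56],
    [0, 0, 0.11, 0, 0, 0, 0.56],
    [0, 0, 0.11, 0, 0, 0, 0.56],
    [0, 0, 0.11, 0, 0, 0, 0.56],
    [0, 0, 0.11, 0, 0, 0, 0.56],
    [0, 0, 0.11, 0, 0, 0, 0.56],
    [0, 0, 0.11, 0, 0, 0, 0.56],
    [0, 0, 0.11, 0, 0, 0, 0.56],
  ],
)

```text
time_s: 4.32
tcp_pos: [0.5699, 0.2243, 0.1697]
ee_rot: [0.0, 0.248, 0.969, -0.0]
contact_force: [-10.4, -4.8, 11.5]
finger_gap: 0.0384
```

Emit:
drive_tool(
  commands=[
    [0, 0, 0.11, 0, 0, 0, 0.56],
    [0, 0, 0.105, 0, 0, 0, 0.56],
    [0, 0, 0, 0, 0, 0, 0.56],
    [0, 0, 0, 0, 0, 0, 0.56],
    [0, 0, 0, 0, 0, 0, 0.56],
    [0, 0, 0, 0, 0, 0, 0.56],
    [0, 0, 0, 0, 0, 0, 0.56],
    [0, 0, 0, 0, 0, 0, 0.56],
    [0, 0, 0, 0, 0, 0, 0.56],
    [0, 0, 0, 0, 0, 0, 0.56],
  ],
)

```text
time_s: 5.15
tcp_pos: [0.5698, 0.2241, 0.1697]
ee_rot: [0.0, 0.146, 0.989, -0.001]
contact_force: [-10.7, -5.9, 10.3]
finger_gap: 0.0378
```

Run:
```python
from h import *
s=arm.sense(); w,x,y,z=s["ee_rot"]; print(np.degrees(np.arctan2(y*y-x*x,2*x*y)), s["finger_gap"],s["wrist_torque"],s["contact_force"],s["q"])
```

```text
73.26647224565158 0.03782374435747574 [-1.18769401e+00  2.27908536e+00 -1.47273364e-05] [-10.71575886  -5.9319847   10.33781101] [ 1.62095938e-01  1.40443543e-01 -6.75736300e-04  1.42991582e+00
 -1.44780391e-03  4.54151266e-01]
```

Emit:
drive_tool(
  commands=[
    [0, 0, 0, 0, 0, 0, 0.2],
    [0, 0, 0, 0, 0, 0, 0],
    [0, 0, 0, 0, 0, 0, 0],
    [0, 0, 0, 0, 0, 0, 0],
    [0, 0, 0, 0, 0, 1.5, 0],
    [0, 0, 0, 0, 0, 1.5, 0],
    [0, 0, 0, 0, 0, 1.6, 0],
    [0, 0, 0, 0, 0, 1.6, 0],
    [0, 0, 0, 0, 0, 1.6, 0],
    [0, 0, 0, 0, 0, 1.5, 0],
  ],
)

```text
time_s: 5.98
tcp_pos: [0.5707, 0.2249, 0.2618]
ee_rot: [0.001, 0.145, 0.989, 0.0]
contact_force: [0.2, -0.4, 0.2]
finger_gap: 0.0854
```

Emit:
drive_tool(
  commands=[
    [0, 0, -0.11, -0.93, -1.32, 0, 0],
    [0, 0, -0.11, -0.93, -1.32, 0, 0],
    [0, 0, -0.11, -0.93, -1.32, 0, 0],
    [0, 0, -0.11, -0.93, -1.32, 0, 0],
    [0, 0, -0.11, -0.93, -1.32, 0, 0],
    [0, 0, -0.11, -0.93, -1.32, 0, 0],
    [0, 0, -0.11, -0.93, -1.32, 0, 0],
    [0, 0, -0.11, -0.93, -1.32, 0, 0],
    [0, 0, -0.11, -0.93, -1.32, 0, 0],
    [0, 0, -0.11, -0.93, -1.32, 0, 0],
  ],
)

```text
time_s: 6.82
tcp_pos: [0.4772, 0.0923, 0.2608]
ee_rot: [0.001, 0.643, 0.766, 0.0]
contact_force: [-0.3, 0.2, -0.8]
finger_gap: 0.0857
```

Emit:
drive_tool(
  commands=[
    [0, 0, -0.11, 0, 0, 0, 0],
    [0, 0, -0.105, 0, 0, 0, 0],
    [0, 0, 0, 0, 0, 0, 0],
    [0, 0, 0, 0, 0, 0, 0],
    [0, 0, 0, 0, 0, 0, 0],
    [0, 0, 0, 0, 0, 0, 0],
    [0, 0, 0, 0, 0, 0, 0],
    [0, 0, 0, 0, 0, 0, 0],
    [0, 0, 0, 0, 0, 0, 0],
    [0, 0, 0, 0, 0, 0, 0],
  ],
)

```text
time_s: 7.65
tcp_pos: [0.4774, 0.0929, 0.2603]
ee_rot: [0.0, 0.72, 0.694, -0.0]
contact_force: [0.0, -0.8, -0.5]
finger_gap: 0.0852
```

Run:
```python
from h import *
d=get("wrist"); cv2.imwrite("pics/w2.png",d["frame"]); np.save("w2.npy",d,allow_pickle=True)
P=cloud(d).reshape(-1,3); q=P[(P[:,0]>.44)&(P[:,0]<.52)&(P[:,1]>.04)&(P[:,1]<.14)&(P[:,2]>.15)&(P[:,2]<.185)]
print(len(q),q.min(0),q.max(0)); 
for z in(.155,.16,.165,.17,.175): 
    w=q[abs(q[:,2]-z)<.0025]; print(z,len(w),np.percentile(w,[2,98],axis=0).round(4).tolist() if len(w) else "")
```

```text
1169 [0.47127958 0.06819233 0.15019533] [0.4845245  0.11709704 0.17520347]
0.155 17 [[0.4732, 0.1138, 0.1533], [0.4836, 0.1169, 0.1566]]
0.16 25 [[0.4732, 0.1132, 0.1576], [0.4841, 0.1171, 0.1625]]
0.165 21 [[0.4732, 0.1134, 0.1626], [0.484, 0.117, 0.1672]]
0.17 531 [[0.4716, 0.069, 0.1689], [0.484, 0.1163, 0.1725]]
0.175 567 [[0.4731, 0.0709, 0.1725], [0.4822, 0.114, 0.1744]]
```

View pics/w2.png

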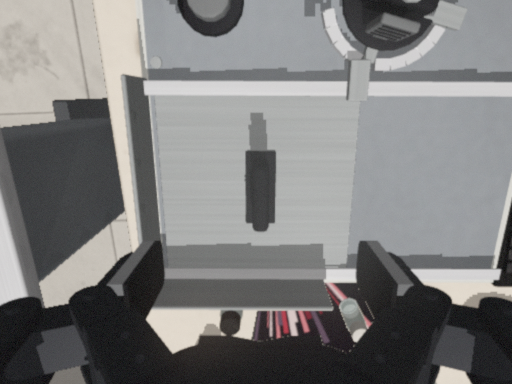

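Emit:
drive_tool(
  commands=[
    [0, 0, 0, 0, 0, -1.2, 0],
    [0, 0, 0, 0, 0, -1.2, 0],
    [0, 0, 0, 0, 0, -1.2, 0],
    [0, 0, 0, 0, 0, -1.2, 0],
    [0, 0, 0, 0, 0, -1.2, 0],
    [0, 0, 0, 0, 0, -1.2, 0],
    [0, 0, 0, 0, 0, -1.2, 0],
    [0, 0, 0, 0, 0, -1.2, 0.3],
    [0, 0, 0, 0, 0, 0, 0.6],
    [0, 0, 0, 0, 0, 0, 0.9],
  ],
)

```text
time_s: 8.53
tcp_pos: [0.4769, 0.0929, 0.1636]
ee_rot: [-0.0, 0.72, 0.694, -0.0]
contact_force: [-0.5, 0.2, 0.8]
finger_gap: 0.0515
```

Emit:
drive_tool(
  commands=[
    [0, 0, 0, 0, 0, 0, 0.95],
    [0, 0, 0, 0, 0, 0, 0.95],
    [0, 0, 0, 0, 0, 0, 0.95],
    [0, 0, 0, 0, 0, 0, 0.95],
    [0, 0, 0, 0, 0, 0, 0.95],
    [0, 0, 0, 0, 0, 0, 0.95],
    [0, 0, 0, 0, 0, 0, 0.95],
    [0, 0, 0, 0.5, -0.02, 0, 0.95],
    [0, 0, 0, 0.5, -0.02, 0, 0.95],
    [0, 0, 0, 0.5, -0.02, 0, 0.95],
  ],
)

```text
time_s: 9.37
tcp_pos: [0.4928, 0.0922, 0.1653]
ee_rot: [0.0, 0.72, 0.694, 0.0]
contact_force: [-2.0, 0.4, 6.4]
finger_gap: 0.0104
```

Emit:
drive_tool(
  commands=[
    [0, 0, 0, 1.14, -0.045, 0, 0.95],
    [0, 0, 0, 1.14, -0.045, 0, 0.95],
    [0, 0, 0, 1.14, -0.045, 0, 0.95],
    [0, 0, 0, 1.14, -0.045, 0, 0.95],
    [0, 0, 0, 1.14, -0.045, 0, 0.95],
    [0, 0, 0, 1.14, -0.045, 0, 0.95],
    [0, 0, 0, 1.14, -0.045, 0, 0.95],
    [0, 0, 0, 1.14, -0.045, 0, 0.95],
    [0, 0, 0, 1.14, -0.045, 0, 0.95],
    [0, 0, 0, 1.14, -0.045, 0, 0.95],
  ],
)

```text
time_s: 10.2
tcp_pos: [0.6072, 0.0877, 0.1653]
ee_rot: [0.0, 0.72, 0.694, 0.0]
contact_force: [-1.5, 0.3, 7.4]
finger_gap: 0.0103
```

Emit:
drive_tool(
  commands=[
    [0, 0, 0, 0.1, 0, 0, 0.95],
    [0, 0, 0, 0, 0, 0, 0.5],
    [0, 0, 0, 0, 0, 0, 0.3],
    [0, 0, 0, 0, 0, 0, 0],
    [0, 0, 0, 0, 0, 0.5, 0],
    [0, 0, 0, 0, 0, 2.5, 0],
    [0, 0, 0, 0, 0, 2.5, 0],
    [0, 0, 0, 0, 0, 2.5, 0],
    [0, 0, 0, 0, 0, 2.5, 0],
    [0, 0, 0, 0, 0, 2.5, 0],
  ],
)

```text
time_s: 11.03
tcp_pos: [0.6071, 0.0877, 0.296]
ee_rot: [0.0, 0.72, 0.694, 0.0]
contact_force: [1.3, -0.2, 0.9]
finger_gap: 0.0855
```

Emit:
drive_tool(
  commands=[
    [0, 0, 0, -0.735, -2.29, 0, 0],
    [0, 0, 0, -0.735, -2.29, 0, 0],
    [0, 0, 0, -0.735, -2.29, 0, 0],
    [0, 0, 0, -0.735, -2.29, 0, 0],
    [0, 0, 0, -0.735, -2.29, 0, 0],
    [0, 0, 0, -0.735, -2.29, 0, 0],
    [0, 0, 0, -0.735, -2.29, 0, 0],
    [0, 0, 0, -0.735, -2.29, 0, 0],
    [0, 0, 0, -0.735, -2.29, 0, 0],
    [0, 0, 0, -0.735, -2.29, 0, 0],
  ],
)

```text
time_s: 11.87
tcp_pos: [0.5333, -0.1423, 0.2948]
ee_rot: [0.0, 0.72, 0.694, 0.0]
contact_force: [-0.2, -0.1, -0.1]
finger_gap: 0.0854
```

Emit:
drive_tool(
  commands=[
    [0, 0, 0, -0.735, -2.29, 0, 0],
    [0, 0, 0, -0.735, -2.29, 0, 0],
    [0, 0, 0, -0.735, -2.29, 0, 0],
    [0, 0, 0, -0.735, -2.29, 0, 0],
    [0, 0, 0, -0.735, -2.29, 0, 0],
    [0, 0, 0, -0.735, -2.29, 0, 0],
    [0, 0, 0, -0.735, -2.29, 0, 0],
    [0, 0, 0, -0.735, -2.29, 0, 0],
    [0, 0, 0, -0.735, -2.29, 0, 0],
    [0, 0, 0, -0.735, -2.29, 0, 0],
  ],
)

```text
time_s: 12.7
tcp_pos: [0.4598, -0.3713, 0.2948]
ee_rot: [0.0, 0.72, 0.694, 0.0]
contact_force: [1.2, 0.2, 0.0]
finger_gap: 0.0852
```

Run:
```python
from h import *
s=arm.sense(); print(s["tcp_pos"],s["q"])
d=get("wrist"); np.save("w3.npy",d,allow_pickle=True); t=get("top"); np.save("t3.npy",t,allow_pickle=True)
a=d["frame"]; b=cv2.resize(t["frame"][120:260,130:370],None,fx=1.6,fy=1.6)[:, :384]
cv2.imwrite("pics/w3.png",np.vstack([a,np.pad(b,((0,0),(0,512-b.shape[1]),(0,0)))])[:600])
P=cloud(d)
for z0,z1 in((.096,.112),(.085,.096)):
    m=((P[...,2]>z0)&(P[...,2]<z1)&(P[...,0]<.60)&(P[...,0]>.38)&(P[...,1]<-.2)&(P[...,1]>-.45)).astype(np.uint8)
    k,L,st,ce=cv2.connectedComponentsWithStats(m)
    for i in range(1,k):
        if st[i,4]>60: q=P[L==i]; r=cv2.minAreaRect((q[:,:2]*1000).astype(np.float32)); print(z0,ce[i],st[i,4],np.median(q,axis=0).round(4),r)
m=((P[...,2]>.033)&(P[...,2]<.043)&(P[...,0]<.6)&(P[...,1]<-.22)); q=P[m]; print("rim",q.min(0),q.max(0),cv2.minAreaRect((q[:,:2]*1000).astype(np.float32)))
```

```text
[ 0.45983361 -0.37131904  0.29475552] [-9.00425461e-01  9.36567909e-02  1.76381585e-01  1.65292594e+00
  1.02937225e-04  7.06431856e-01]
0.096 [280.43178808 123.58410596] 1510 [ 0.4819 -0.3269  0.1038] ((482.25152587890625, -331.7037353515625), (12.109526634216309, 117.92460632324219), 1.863926649093628)
rim [ 0.37628597 -0.66198539  0.03300101] [ 0.59963817 -0.27351994  0.04298208] ((484.370849609375, -470.24017333984375), (222.2080841064453, 389.2158508300781), 1.863126277923584)
```

View pics/w3.png

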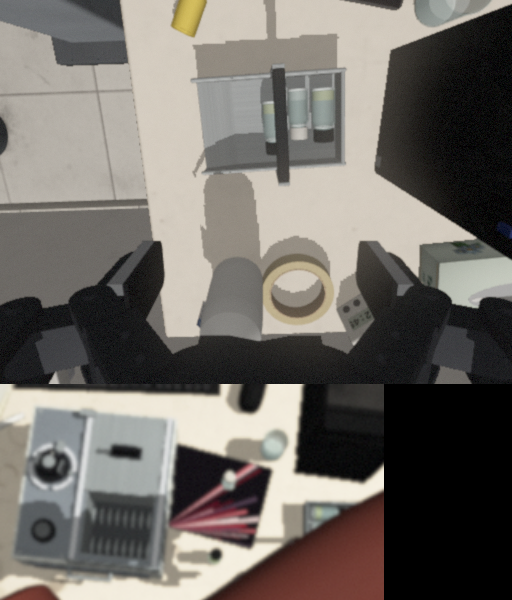

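Emit:
drive_tool(
  commands=[
    [0, 0, 0.018, 0.55, 0.98, 0, 0],
    [0, 0, 0.018, 0.55, 0.98, 0, 0],
    [0, 0, 0.018, 0.55, 0.98, -1, 0],
    [0, 0, 0.018, 0.55, 0.98, -2, 0],
    [0, 0, 0, 0, 0, -3, 0],
    [0, 0, 0, 0, 0, -3, 0],
    [0, 0, 0, 0, 0, -3, 0],
    [0, 0, 0, 0, 0, -3, 0],
    [0, 0, 0, 0, 0, -2.5, 0],
    [0, 0, 0, 0, 0, -1.5, 0],
  ],
)

```text
time_s: 13.63
tcp_pos: [0.4823, -0.3278, 0.1014]
ee_rot: [-0.002, 0.693, 0.721, 0.0]
contact_force: [0.5, -0.5, -0.9]
finger_gap: 0.0856
```

Emit:
drive_tool(
  commands=[
    [0, 0, 0, 0, 0, -1.2, 0],
    [0, 0, 0, 0, 0, 0, 0.3],
    [0, 0, 0, 0, 0, 0, 0.6],
    [0, 0, 0, 0, 0, 0, 0.95],
    [0, 0, 0, 0, 0, 0, 0.95],
    [0, 0, 0, 0, 0, 0, 0.95],
    [0, 0, 0, 0, 0, 0, 0.95],
    [0, 0, 0, 0, 0, 0, 0.95],
    [0, 0, 0, 0, 0, 0, 0.95],
    [0, 0, 0, 0, 0, 0, 0.95],
  ],
)

```text
time_s: 14.47
tcp_pos: [0.4828, -0.3316, 0.0934]
ee_rot: [0.001, 0.694, 0.72, 0.0]
contact_force: [0.1, 0.6, 5.9]
finger_gap: 0.0108
```

Emit:
drive_tool(
  commands=[
    [0, 0, 0, 0, 0, 1, 0.95],
    [0, 0, 0, 0, 0, 2, 0.95],
    [0, 0, 0, 0, 0, 2.5, 0.95],
    [0, 0, 0, 0, 0, 3, 0.95],
    [0, 0, 0, 0, 0, 3, 0.95],
    [0, 0, 0, 0, 0, 3, 0.95],
    [0, 0, 0, 0, 0, 3, 0.95],
    [0, 0, 0, 0, 0, 3, 0.95],
    [0, 0, 0, 0, 0, 2.5, 0.95],
    [0, 0, 0, 0, 0, 2, 0.95],
  ],
)

```text
time_s: 15.3
tcp_pos: [0.4822, -0.331, 0.345]
ee_rot: [0.001, 0.694, 0.72, -0.0]
contact_force: [1.1, -0.2, -2.3]
finger_gap: 0.0108
```

Emit:
drive_tool(
  commands=[
    [0, 0, -0.0035, 0.24, 0.5, 0, 0.95],
    [0, 0, -0.0035, 0.24, 1.2, 0, 0.95],
    [0, 0, -0.0035, 0.24, 1.8, 0, 0.95],
    [0, 0, -0.0035, 0.24, 2.4, 0, 0.95],
    [0, 0, -0.0035, 0.24, 2.6, 0, 0.95],
    [0, 0, -0.0035, 0.24, 2.6, 0, 0.95],
    [0, 0, -0.0035, 0.24, 2.6, 0, 0.95],
    [0, 0, -0.0035, 0.24, 2.6, 0, 0.95],
    [0, 0, -0.0035, 0.24, 2.6, 0, 0.95],
    [0, 0, -0.0035, 0.24, 2.6, 0, 0.95],
  ],
)

```text
time_s: 16.13
tcp_pos: [0.5056, -0.1135, 0.3401]
ee_rot: [-0.002, 0.707, 0.707, -0.0]
contact_force: [-0.2, 0.6, -3.4]
finger_gap: 0.011
```

Emit:
drive_tool(
  commands=[
    [0, 0, -0.0035, 0.24, 2.6, 0, 0.95],
    [0, 0, -0.0035, 0.24, 2.6, 0, 0.95],
    [0, 0, -0.0035, 0.24, 2.6, 0, 0.95],
    [0, 0, -0.0035, 0.24, 2.6, 0, 0.95],
    [0, 0, -0.0035, 0.24, 2.6, 0, 0.95],
    [0, 0, -0.0035, 0.24, 2.6, 0, 0.95],
    [0, 0, -0.0035, 0.24, 2.4, 0, 0.95],
    [0, 0, -0.0035, 0.24, 1.8, 0, 0.95],
    [0, 0, -0.0035, 0.24, 1.2, 0, 0.95],
    [0, 0, -0.0035, 0.24, 0.5, 0, 0.95],
  ],
)

```text
time_s: 16.97
tcp_pos: [0.5292, 0.1015, 0.3402]
ee_rot: [-0.001, 0.718, 0.696, -0.001]
contact_force: [0.8, 0.2, -3.2]
finger_gap: 0.0107
```

Run:
```python
from h import *
s=arm.sense(); print(s["tcp_pos"],s["q"],s["finger_gap"])
d=get("scene"); np.save("s4.npy",d,allow_pickle=True)
cv2.imwrite("pics/s4.png",cv2.resize(d["frame"][60:300,60:380],None,fx=2,fy=2))
```

```text
[0.52915305 0.10148394 0.34022964] [-5.37449749e-02 -3.36976328e-02  1.30769429e-01  1.73840322e+00
  5.63536933e-04  1.54903320e+00] 0.010696020121855098
```

View pics/s4.png

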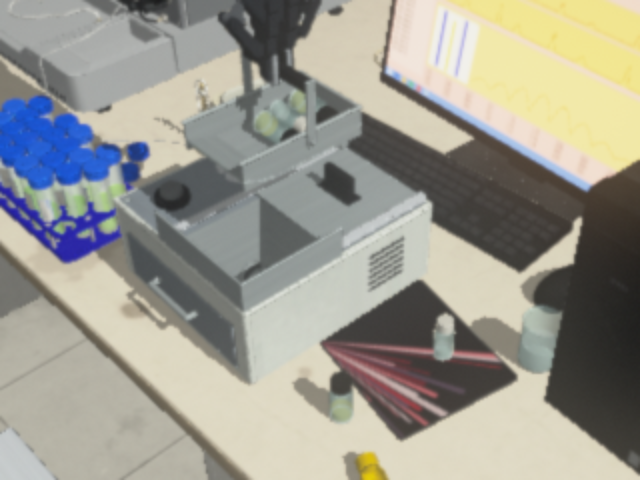

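The pan is above the crusher with its three vials. Gate is open and the well is clear. Tipping now.

Emit:
drive_tool(
  commands=[
    [0, -0.05, 0, 0, -0.3, -0.3, 0.95],
    [0, -0.06, 0, 0, -0.3, -0.5, 0.95],
    [0, -0.06, 0, 0, -0.2, -0.5, 0.95],
    [0, -0.06, 0, 0, -0.2, -0.5, 0.95],
    [0, -0.06, 0, 0, 0, -0.5, 0.95],
    [0, -0.06, 0, 0, 0, -0.5, 0.95],
    [0, -0.06, 0, -0.1, 0, -0.5, 0.95],
    [0, -0.05, 0, -0.2, 0, -0.5, 0.95],
    [0, -0.04, 0, -0.2, 0, -0.5, 0.95],
    [0, -0.03, 0, -0.2, 0, -0.5, 0.95],
  ],
)

```text
time_s: 17.85
tcp_pos: [0.5225, 0.0885, 0.2923]
ee_rot: [0.182, 0.694, 0.67, 0.188]
contact_force: [-0.6, -0.2, -2.0]
finger_gap: 0.011
```

Emit:
drive_tool(
  commands=[
    [0, -0.03, 0, -0.2, 0, 0, 0.95],
    [0, -0.03, 0, -0.2, 0, 0, 0.95],
    [0, -0.03, 0, -0.2, 0, 0, 0.95],
    [0, -0.03, 0, -0.2, 0, 0, 0.95],
    [0, -0.03, 0, -0.2, 0, 0, 0.95],
    [0, -0.03, 0, -0.2, 0, 0, 0.95],
    [0, -0.03, 0, -0.2, 0, 0, 0.95],
    [0, -0.03, 0, -0.2, 0, 0, 0.95],
    [0, -0.03, 0, -0.2, 0, 0, 0.95],
    [0, -0.03, 0, -0.2, 0, 0, 0.95],
  ],
)

```text
time_s: 18.68
tcp_pos: [0.5849, 0.1098, 0.312]
ee_rot: [0.258, 0.672, 0.645, 0.256]
contact_force: [-0.2, -0.1, -2.7]
finger_gap: 0.0109
```

Run:
```python
from h import *
s=arm.sense(); print(s["tcp_pos"],s["ee_rot"],s["q"],s["finger_gap"],s["contact_force"])
d=get("scene"); np.save("s5.npy",d,allow_pickle=True)
cv2.imwrite("pics/s5.png",cv2.resize(d["frame"][60:300,60:380],None,fx=2,fy=2))
```

```text
[0.58492223 0.1098152  0.31200816] [0.25752326 0.67233242 0.6450866  0.25595735] [-0.03913384 -0.84161271 -0.73043885  0.93887091  0.01042374  1.5770806 ] 0.010877541089041425 [-0.24716017 -0.05576954 -2.69066293]
```

View pics/s5.png

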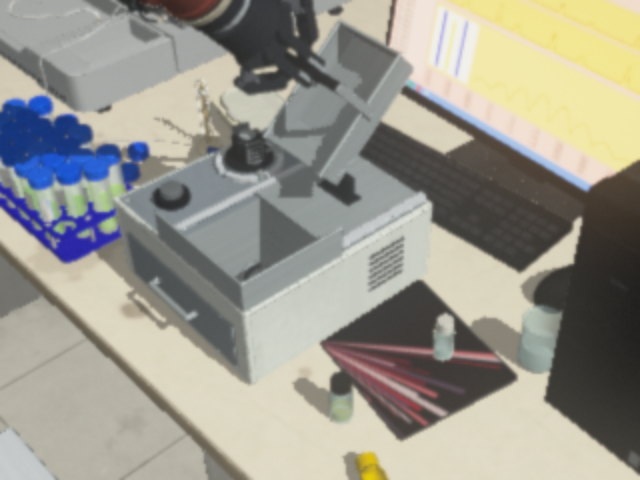

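The q2 limit pushed the pan back during the final tilt. The pan looks empty. I'll bring the lip back over the hopper at about 0.57 rad and hold it there, so step 3 is certain.

Emit:
drive_tool(
  commands=[
    [0, 0.035, 0, 0, -0.2, 0, 0.95],
    [0, 0.035, 0, -0.5, -0.2, 0, 0.95],
    [0, 0.035, 0, -0.8, -0.2, 0, 0.95],
    [0, 0.035, 0, -0.9, -0.3, 0, 0.95],
    [0, 0.02, 0, -0.9, -0.3, 0, 0.95],
    [0, 0, 0, -0.9, -0.3, 0, 0.95],
    [0, 0, 0, -0.9, -0.3, 0, 0.95],
    [0, 0, 0, -0.5, 0, 0, 0.95],
    [0, 0, 0, 0, 0, 0, 0.95],
    [0, 0, 0, 0, 0, 0, 0.95],
  ],
)

```text
time_s: 19.57
tcp_pos: [0.5308, 0.0919, 0.3124]
ee_rot: [0.205, 0.691, 0.664, 0.201]
contact_force: [0.6, 0.1, -1.7]
finger_gap: 0.0102
```

Emit:
drive_tool(
  commands=[
    [0, 0, 0, 0, 0, 0, 0.95],
    [0, 0, 0, 0, 0, 0, 0.95],
    [0, 0, 0, 0, 0, 0, 0.95],
    [0, 0, 0, 0, 0, 0, 0.95],
    [0, 0, 0, 0, 0, 0, 0.95],
    [0, 0, 0, 0, 0, 0, 0.95],
    [0, 0, 0, 0, 0, 0, 0.95],
    [0, 0, 0, 0, 0, 0, 0.95],
    [0, 0, 0, 0, 0, 0, 0.95],
    [0, 0, 0, 0, 0, 0, 0.95],
  ],
)

```text
time_s: 20.4
tcp_pos: [0.5307, 0.092, 0.3122]
ee_rot: [0.205, 0.691, 0.664, 0.201]
contact_force: [0.1, 0.8, -2.6]
finger_gap: 0.011
```

Run:
```python
from h import *
from scipy.spatial.transform import Rotation as Ro
s=arm.sense(); w,x,y,z=s["ee_rot"];R=Ro.from_quat([x,y,z,w]); print(s["tcp_pos"],s["q"].round(3))
a=R.as_matrix()[:,2]; print("tilt",np.arccos(-a[2]))
# lip in tool: pan x ~ tool y (sign: toward -x world)
yt=R.as_matrix()[:,1]; g=s["tcp_pos"]-.005*a; lip=g-.094*yt*np.sign(yt[0])+.081*a; print("lip",lip)
```

```text
[0.53070984 0.09203277 0.31219512] [-0.09  -0.825 -0.642  1.172  0.034  1.53 ]
tilt 0.5821060497047437
lip [0.49402363 0.09412022 0.19703539]
```

Emit:
drive_tool(
  commands=[
    [0, 0.058, 0, 0, 0, 0.4, 0.95],
    [0, 0.058, 0, 0, 0, 0.4, 0.95],
    [0, 0.058, 0, 0, 0, 0.4, 0.95],
    [0, 0.058, 0, 0, 0, 0.4, 0.95],
    [0, 0.058, 0, 0, 0, 0.4, 0.95],
    [0, 0.058, 0, 0, 0, 0.4, 0.95],
    [0, 0.058, 0, 0, 0, 0.4, 0.95],
    [0, 0.058, 0, 0, 0, 0.3, 0.95],
    [0, 0.058, 0, 0, 0, 0.2, 0.95],
    [0, 0.058, 0, 0, 0, 0, 0.95],
  ],
)

```text
time_s: 21.23
tcp_pos: [0.5313, 0.092, 0.3459]
ee_rot: [0.006, 0.719, 0.695, -0.005]
contact_force: [-0.1, -0.3, -2.9]
finger_gap: 0.0108
```

Emit:
drive_tool(
  commands=[
    [0, 0, 0.0035, -0.24, -0.5, 0, 0.95],
    [0, 0, 0.0035, -0.24, -1.2, 0, 0.95],
    [0, 0, 0.0035, -0.24, -1.8, 0, 0.95],
    [0, 0, 0.0035, -0.24, -2.4, 0, 0.95],
    [0, 0, 0.0035, -0.24, -2.6, 0, 0.95],
    [0, 0, 0.0035, -0.24, -2.6, 0, 0.95],
    [0, 0, 0.0035, -0.24, -2.6, 0, 0.95],
    [0, 0, 0.0035, -0.24, -2.6, 0, 0.95],
    [0, 0, 0.0035, -0.24, -2.6, 0, 0.95],
    [0, 0, 0.0035, -0.24, -2.6, 0, 0.95],
  ],
)

```text
time_s: 22.07
tcp_pos: [0.5063, -0.1244, 0.3457]
ee_rot: [0.008, 0.707, 0.707, -0.004]
contact_force: [0.6, 1.5, -1.7]
finger_gap: 0.0107
```

Emit:
drive_tool(
  commands=[
    [0, 0, 0.0035, -0.24, -2.6, 0, 0.95],
    [0, 0, 0.0035, -0.24, -2.6, 0, 0.95],
    [0, 0, 0.0035, -0.24, -2.6, 0, 0.95],
    [0, 0, 0.0035, -0.24, -2.6, 0, 0.95],
    [0, 0, 0.0035, -0.24, -2.6, 0, 0.95],
    [0, 0, 0.0035, -0.24, -2.6, 0, 0.95],
    [0, 0, 0.0035, -0.24, -2.2, 0, 0.95],
    [0, 0, 0.0035, -0.24, -1.6, 0, 0.95],
    [0, 0, 0.0035, -0.24, -1.0, 0, 0.95],
    [0, 0, 0.0035, -0.24, -0.4, 0, 0.95],
  ],
)

```text
time_s: 22.9
tcp_pos: [0.4821, -0.3322, 0.3452]
ee_rot: [0.007, 0.695, 0.719, -0.005]
contact_force: [0.4, 0.2, -2.3]
finger_gap: 0.0107
```

Run:
```python
from h import *
from scipy.spatial.transform import Rotation as Ro
s=arm.sense(); w,x,y,z=s["ee_rot"];R=Ro.from_quat([x,y,z,w]).as_matrix(); print(s["tcp_pos"],s["q"].round(3)); print(R.round(4))
t=get("top"); np.save("t6.npy",t,allow_pickle=True)
a=cv2.resize(t["frame"][120:260,120:260],None,fx=4,fy=4,interpolation=cv2.INTER_CUBIC); cv2.imwrite("pics/t6.png",a)
P=cloud(t)
for n,h in(("A",(.4274,-.0958)),("B",(.5835,-.1154))):
    q=P[(abs(P[...,0]-h[0])<.03)&(abs(P[...,1]-h[1])<.03)&(P[...,2]>.05)&(P[...,2]<.09)]; print(n,len(q),q.mean(0),q.min(0),q.max(0))
```

```text
[ 0.48213523 -0.33221414  0.34522702] [-0.822  0.093  0.269  1.732 -0.008  0.714]
[[-0.0344  0.9994  0.0038]
 [ 0.9993  0.0345 -0.0163]
 [-0.0164  0.0033 -0.9999]]
A 51 [ 0.42984342 -0.09650204  0.06242376] [ 0.41866636 -0.10769529  0.05376723] [ 0.44051678 -0.0853761   0.06925147]
B 38 [ 0.58675413 -0.11581851  0.06020469] [ 0.57711337 -0.1256335   0.05261329] [ 0.59811795 -0.10598649  0.06946503]
```

View pics/t6.png

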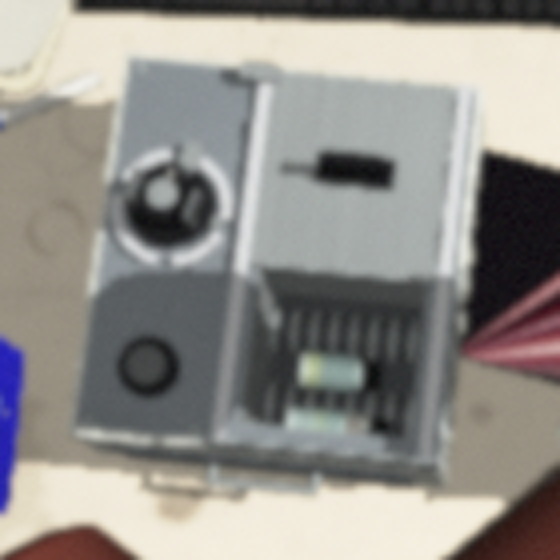

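Emit:
drive_tool(
  commands=[
    [0.016, 0.004, 0, 0, 0, -1, 0.95],
    [0, 0, 0, 0, 0, -2.5, 0.95],
    [0, 0, 0, 0, 0, -3, 0.95],
    [0, 0, 0, 0, 0, -3, 0.95],
    [0, 0, 0, 0, 0, -3, 0.95],
    [0, 0, 0, 0, 0, -3, 0.95],
    [0, 0, 0, 0, 0, -3, 0.95],
    [0, 0, 0, 0, 0, -3, 0.95],
    [0, 0, 0, 0, 0, -1.8, 0.95],
    [0, 0, 0, 0, 0, -1, 0.95],
  ],
)

```text
time_s: 23.78
tcp_pos: [0.4817, -0.3283, 0.0984]
ee_rot: [-0.003, 0.694, 0.72, 0.0]
contact_force: [-0.6, 1.0, -3.2]
finger_gap: 0.0109
```

Emit:
drive_tool(
  commands=[
    [0, 0, 0, 0, 0, -0.4, 0.95],
    [0, 0, 0, 0, 0, -0.4, 0.95],
    [0, 0, 0, 0, 0, 0, 0.95],
    [0, 0, 0, 0, 0, 0, 0.95],
    [0, 0, 0, 0, 0, 0, 0.95],
    [0, 0, 0, 0, 0, 0, 0.95],
    [0, 0, 0, 0, 0, 0, 0.95],
    [0, 0, 0, 0, 0, 0, 0.95],
    [0, 0, 0, 0, 0, 0, 0.95],
    [0, 0, 0, 0, 0, 0, 0.95],
  ],
)

```text
time_s: 24.62
tcp_pos: [0.4827, -0.331, 0.0942]
ee_rot: [-0.001, 0.694, 0.719, -0.0]
contact_force: [0.6, -0.2, -3.4]
finger_gap: 0.0109
```

Emit:
drive_tool(
  commands=[
    [0, 0, 0, 0, 0, -0.1, 0.95],
    [0, 0, 0, 0, 0, -0.05, 0.95],
    [0, 0, 0, 0, 0, 0, 0.8],
    [0, 0, 0, 0, 0, 0, 0.5],
    [0, 0, 0, 0, 0, 0, 0],
    [0, 0, 0, 0, 0, 0, 0],
    [0, 0, 0, 0, 0, 0, 0],
    [0, 0, 0, 0, 0, 0, 0],
    [0, 0, 0, 0, 0, 0.5, 0],
    [0, 0, 0, 0, 0, 1.5, 0],
  ],
)

```text
time_s: 25.45
tcp_pos: [0.4817, -0.3299, 0.1109]
ee_rot: [-0.003, 0.694, 0.72, 0.0]
contact_force: [-0.2, -0.1, -0.2]
finger_gap: 0.0852
```

Emit:
drive_tool(
  commands=[
    [0, 0, 0, 0, 0, 2, 0],
    [0, 0, 0, 0, 0, 2, 0],
    [0, 0, 0, 0, 0, 2, 0],
    [0, 0, 0, 0, 0, 2, 0],
    [0, 0, 0, 0, 0, 2, 0],
    [0, 0, 0, 0, 0, 2, 0],
    [0, 0, 0, 0, 0, 2, 0],
    [0, 0, 0, 0, 0, 2, 0],
    [0, 0, 0, 0, 0, 2, 0],
    [0, 0, 0, 0, 0, 0, 0],
  ],
)

```text
time_s: 26.28
tcp_pos: [0.4835, -0.3318, 0.2975]
ee_rot: [0.002, 0.694, 0.72, -0.0]
contact_force: [-0.3, -0.4, 0.9]
finger_gap: 0.0852
```

Run:
```python
from h import *
s=arm.sense(); print(s["tcp_pos"])
d=get("wrist"); np.save("w7.npy",d,allow_pickle=True); e=get("scene"); np.save("s7.npy",e,allow_pickle=True)
a=d["frame"][:300]; b=cv2.resize(e["frame"][150:300,190:361],(342,300))
cv2.imwrite("pics/w7.png",np.hstack([cv2.resize(a,(456,267)),np.zeros((267,2,3),np.uint8),b[:267]]))
```

```text
[ 0.48348454 -0.33178151  0.29754939]
```

View pics/w7.png

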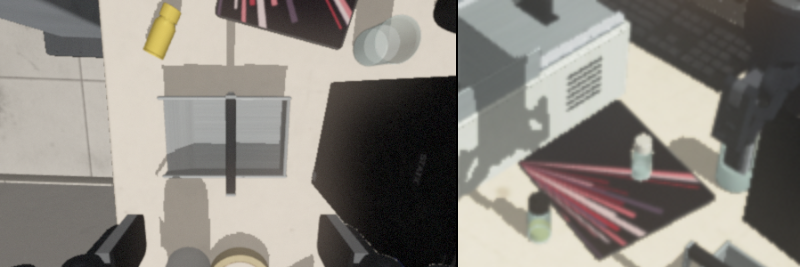

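The pan is empty and upright on the bench. Next is the dark-cap vial.

Emit:
drive_tool(
  commands=[
    [0, 0, 0, -0.53, 2.35, 0, 0],
    [0, 0, 0, -0.53, 2.35, 0, 0],
    [0, 0, 0, -0.53, 2.35, 0, 0],
    [0, 0, 0, -0.53, 2.35, 0, 0],
    [0, 0, 0, -0.53, 2.35, 0, 0],
    [0, 0, 0, -0.53, 2.35, 0, 0],
    [0, 0, 0, -0.53, 2.35, 0, 0],
    [0, 0, 0, -0.53, 2.35, 0, 0],
    [0, 0, 0, -0.53, 2.35, 0, 0],
    [0, 0, 0, -0.53, 2.35, 0, 0],
  ],
)

```text
time_s: 27.22
tcp_pos: [0.4289, -0.0947, 0.2914]
ee_rot: [-0.001, 0.695, 0.719, -0.0]
contact_force: [0.5, -1.0, -0.2]
finger_gap: 0.0857
```

Emit:
drive_tool(
  commands=[
    [0, 0, 0, 0, 0, -0.5, 0],
    [0, 0, 0, 0, 0, -0.5, 0],
    [0, 0, 0, 0, 0, -0.5, 0],
    [0, 0, 0, 0, 0, -0.5, 0],
    [0, 0, 0, 0, 0, -0.5, 0],
    [0, 0, 0, 0, 0, -0.5, 0],
    [0, 0, 0, 0, 0, -0.5, 0],
    [0, 0, 0, 0, 0, -0.5, 0],
    [0, 0, 0, 0, 0, -0.5, 0],
    [0, 0, 0, 0, 0, -0.5, 0],
  ],
)

```text
time_s: 28.05
tcp_pos: [0.4297, -0.0961, 0.2422]
ee_rot: [-0.001, 0.695, 0.719, -0.0]
contact_force: [0.7, 0.3, 0.4]
finger_gap: 0.0855
```

```bash
cat > vials.py <<'E'
from h import *
def vials(d):
    P=cloud(d)
    for n,h in(("A",(.430,-.0965)),("B",(.587,-.116))):
        q=P[(abs(P[...,0]-h[0])<.035)&(abs(P[...,1]-h[1])<.035)&(P[...,2]>.02)&(P[...,2]<.09)]
        if len(q)<20: print(n,"few",len(q)); continue
        t=q[q[:,2]>q[:,2].max()-.006]; print(n,len(q),"top",t.mean(0).round(4),t.min(0).round(4),t.max(0).round(4),"all",q.min(0).round(4),q.max(0).round(4))
if __name__=="__main__":
    print(arm.sense()["tcp_pos"]); d=get("wrist"); np.save("wv.npy",d,allow_pickle=True); vials(d)
E
python3 vials.py
```

```text
[ 0.42971206 -0.0960561   0.24215422]
A 754 top [ 0.4345 -0.0973  0.065 ] [ 0.4222 -0.1093  0.0612] [ 0.4467 -0.0854  0.0671] all [ 0.4202 -0.1093  0.0209] [ 0.4488 -0.0834  0.0671]
B 845 top [ 0.5901 -0.1167  0.0632] [ 0.58   -0.1271  0.0598] [ 0.6018 -0.1066  0.0658] all [ 0.5781 -0.1298  0.0201] [ 0.6018 -0.1045  0.0658]
```

Emit:
drive_tool(
  commands=[
    [0, 0, 0, 0.46, -0.12, -1.5, 0],
    [0, 0, 0, 0, 0, -2.5, 0],
    [0, 0, 0, 0, 0, -2.5, 0],
    [0, 0, 0, 0, 0, -2.5, 0],
    [0, 0, 0, 0, 0, -2.5, 0],
    [0, 0, 0, 0, 0, -2.5, 0],
    [0, 0, 0, 0, 0, -2, 0],
    [0, 0, 0, 0, 0, -1.7, 0],
    [0, 0, 0, 0, 0, -1.5, 0],
    [0, 0, 0, 0, 0, -0.5, 0],
  ],
)

```text
time_s: 28.93
tcp_pos: [0.433, -0.0964, 0.0433]
ee_rot: [-0.002, 0.694, 0.72, -0.0]
contact_force: [-1.1, 0.1, -0.4]
finger_gap: 0.0855
```

Emit:
drive_tool(
  commands=[
    [0, 0, 0, 0, 0, 0, 0.2],
    [0, 0, 0, 0, 0, 0, 0.4],
    [0, 0, 0, 0, 0, 0, 0.6],
    [0, 0, 0, 0, 0, 0, 0.75],
    [0, 0, 0, 0, 0, 0, 0.75],
    [0, 0, 0, 0, 0, 0, 0.75],
    [0, 0, 0, 0, 0, 0, 0.75],
    [0, 0, 0, 0, 0, 0.5, 0.75],
    [0, 0, 0, 0, 0, 1, 0.75],
    [0, 0, 0, 0, 0, 1.5, 0.75],
  ],
)

```text
time_s: 29.77
tcp_pos: [0.4336, -0.0968, 0.0756]
ee_rot: [-0.002, 0.695, 0.719, -0.0]
contact_force: [0.8, -0.4, -0.5]
finger_gap: 0.0275
```

Emit:
drive_tool(
  commands=[
    [0, 0, 0, 0, 0, 2, 0.75],
    [0, 0, 0, 0, 0, 2.5, 0.75],
    [0, 0, 0, 0, 0, 2.5, 0.75],
    [0, 0, 0, 0, 0, 2.5, 0.75],
    [0, 0, 0, 0, 0, 2.5, 0.75],
    [0, 0, 0, 0, 0, 2.5, 0.75],
    [0, 0, 0, 0, 0, 2.5, 0.75],
    [0, 0, 0, 0, 0, 2, 0.75],
    [0, 0, 0, 0, 0, 0, 0.75],
    [0, 0, 0, 0, 0, 0, 0.75],
  ],
)

```text
time_s: 30.6
tcp_pos: [0.4348, -0.0974, 0.2673]
ee_rot: [0.001, 0.694, 0.719, 0.0]
contact_force: [-0.3, 0.5, -0.7]
finger_gap: 0.0273
```

Emit:
drive_tool(
  commands=[
    [0, 0, 0, 0.43, 1.89, 0, 0.75],
    [0, 0, 0, 0.43, 1.89, 0, 0.75],
    [0, 0, 0, 0.43, 1.89, 0, 0.75],
    [0, 0, 0, 0.43, 1.89, 0, 0.75],
    [0, 0, 0, 0.43, 1.89, 0, 0.75],
    [0, 0, 0, 0.43, 1.89, 0, 0.75],
    [0, 0, 0, 0.43, 1.89, 0, 0.75],
    [0, 0, 0, 0.43, 1.89, 0, 0.75],
    [0, 0, 0, 0.43, 1.89, 0, 0.75],
    [0, 0, 0, 0.43, 1.89, 0, 0.75],
  ],
)

```text
time_s: 31.43
tcp_pos: [0.4768, 0.0929, 0.2646]
ee_rot: [-0.001, 0.694, 0.72, -0.001]
contact_force: [0.9, 0.3, -1.3]
finger_gap: 0.0277
```

Run:
```python
from h import *
s=arm.sense(); print(s["tcp_pos"],s["finger_gap"])
d=get("wrist"); np.save("w8.npy",d,allow_pickle=True); e=get("top")
cv2.imwrite("pics/w8.png",np.hstack([cv2.resize(d["frame"],(480,360)),cv2.resize(e["frame"][150:240,180:260],(320,360),interpolation=cv2.INTER_CUBIC)]))
```

```text
[0.47679891 0.09288649 0.26456477] 0.027654886238505347
```

View pics/w8.png

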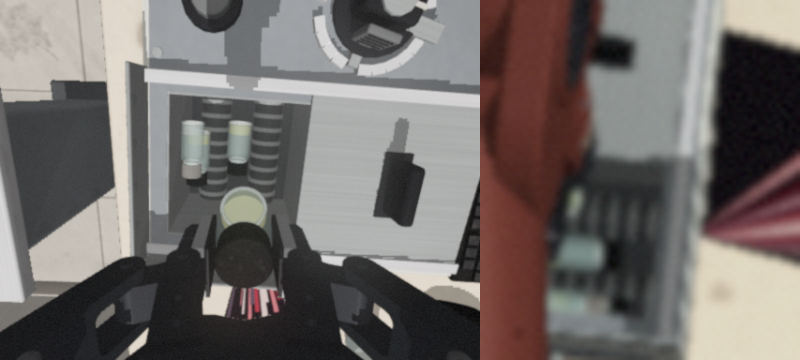

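All three pan vials lie in the well: (192,145), (206,152) and (240,140). The held vial is over the well.

Emit:
drive_tool(
  commands=[
    [0, 0, 0, 0, -0.1, -1.2, 0.75],
    [0, 0, 0, 0, -0.1, -1.2, 0.75],
    [0, 0, 0, 0, -0.1, -1.2, 0.75],
    [0, 0, 0, 0, -0.1, -1.2, 0.75],
    [0, 0, 0, 0, -0.1, -1.2, 0.75],
    [0, 0, 0, 0, -0.1, -1.2, 0.75],
    [0, 0, 0, 0, -0.1, -1.2, 0.75],
    [0, 0, 0, 0, -0.1, -1.2, 0.75],
    [0, 0, 0, 0, 0, -1.2, 0.75],
    [0, 0, 0, 0, 0, -0.3, 0.75],
  ],
)

```text
time_s: 32.37
tcp_pos: [0.4763, 0.0838, 0.1522]
ee_rot: [-0.002, 0.695, 0.719, -0.001]
contact_force: [-0.2, 0.2, 0.3]
finger_gap: 0.0276
```

Emit:
drive_tool(
  commands=[
    [0, 0, 0, 0, 0, 0, 0.75],
    [0, 0, 0, 0, 0, 0, 0.6],
    [0, 0, 0, 0, 0, 0, 0.5],
    [0, 0, 0, 0, 0, 0, 0.45],
    [0, 0, 0, 0, 0, 0, 0.45],
    [0, 0, 0, 0, 0, 0, 0.45],
    [0, 0, 0, 0, 0, 1, 0.45],
    [0, 0, 0, 0, 0, 2, 0.4],
    [0, 0, 0, 0, 0, 3, 0.2],
    [0, 0, 0, 0, 0, 3.5, 0],
  ],
)

```text
time_s: 33.2
tcp_pos: [0.4764, 0.0839, 0.2502]
ee_rot: [-0.002, 0.694, 0.719, -0.001]
contact_force: [0.5, -0.2, 1.1]
finger_gap: 0.0734
```

Emit:
drive_tool(
  commands=[
    [0, 0, 0, 0.2, -2.02, 0, 0],
    [0, 0, 0, 0.9, -2.02, 0, 0],
    [0, 0, 0, 1.2, -2.02, 0, 0],
    [0, 0, 0, 1.3, -2.02, 0, 0],
    [0, 0, 0, 1.3, -2.02, 0, 0],
    [0, 0, 0, 1.3, -2.02, 0, 0],
    [0, 0, 0, 1.3, -2.02, 0, 0],
    [0, 0, 0, 1.3, -2.02, 0, 0],
    [0, 0, 0, 1.3, -2.02, 0, 0],
    [0, 0, 0, 1.2, -2.02, 0, 0],
  ],
)

```text
time_s: 34.03
tcp_pos: [0.591, -0.1193, 0.2504]
ee_rot: [-0.0, 0.695, 0.719, 0.0]
contact_force: [-0.6, -0.1, -0.6]
finger_gap: 0.0857
```

Emit:
drive_tool(
  commands=[
    [0, 0, 0, 0, 0, 0, 0],
    [0, 0, 0, 0, 0, 0, 0],
    [0, 0, 0, 0, 0, 0, 0],
    [0, 0, 0, 0, 0, 0, 0],
    [0, 0, 0, 0, 0, 0, 0],
    [0, 0, 0, 0, 0, 0, 0],
    [0, 0, 0, 0, 0, 0, 0],
    [0, 0, 0, 0, 0, 0, 0],
    [0, 0, 0, 0, 0, 0, 0],
    [0, 0, 0, 0, 0, 0, 0],
  ],
)

```text
time_s: 34.87
tcp_pos: [0.5903, -0.1181, 0.2497]
ee_rot: [-0.001, 0.694, 0.72, -0.0]
contact_force: [0.5, -1.3, 0.3]
finger_gap: 0.0853
```

```bash
python3 vials.py; python3 -c "
from h import *
t=get('top'); np.save('t9.npy',t,allow_pickle=True)"
```

```text
[ 0.5902595  -0.11805545  0.24966551]
A few 0
B 548 top [ 0.5911 -0.1169  0.0634] [ 0.5805 -0.1278  0.0597] [ 0.6016 -0.1065  0.0657] all [ 0.5789 -0.1278  0.0203] [ 0.6034 -0.1048  0.0657]
```

Emit:
drive_tool(
  commands=[
    [0, 0, 0, 0.05, 0.1, -1.5, 0],
    [0, 0, 0, 0, 0, -2.5, 0],
    [0, 0, 0, 0, 0, -2.5, 0],
    [0, 0, 0, 0, 0, -2.5, 0],
    [0, 0, 0, 0, 0, -2.5, 0],
    [0, 0, 0, 0, 0, -2.5, 0],
    [0, 0, 0, 0, 0, -2.5, 0],
    [0, 0, 0, 0, 0, -2, 0],
    [0, 0, 0, 0, 0, -1.5, 0],
    [0, 0, 0, 0, 0, -0.5, 0],
  ],
)

```text
time_s: 35.8
tcp_pos: [0.5891, -0.1165, 0.0417]
ee_rot: [-0.003, 0.695, 0.719, -0.001]
contact_force: [-0.8, -0.7, -0.5]
finger_gap: 0.0857
```

Emit:
drive_tool(
  commands=[
    [0, 0, 0, 0, 0, 0, 0.2],
    [0, 0, 0, 0, 0, 0, 0.4],
    [0, 0, 0, 0, 0, 0, 0.6],
    [0, 0, 0, 0, 0, 0, 0.8],
    [0, 0, 0, 0, 0, 0, 0.8],
    [0, 0, 0, 0, 0, 0, 0.8],
    [0, 0, 0, 0, 0, 0, 0.8],
    [0, 0, 0, 0, 0, 0.5, 0.8],
    [0, 0, 0, 0, 0, 1, 0.8],
    [0, 0, 0, 0, 0, 1.5, 0.8],
  ],
)

```text
time_s: 36.63
tcp_pos: [0.5899, -0.1168, 0.0743]
ee_rot: [-0.002, 0.694, 0.72, -0.0]
contact_force: [0.2, -0.5, 0.3]
finger_gap: 0.0236
```

Emit:
drive_tool(
  commands=[
    [0, 0, 0, 0, 0, 2, 0.8],
    [0, 0, 0, 0, 0, 2.5, 0.8],
    [0, 0, 0, 0, 0, 2.5, 0.8],
    [0, 0, 0, 0, 0, 2.5, 0.8],
    [0, 0, 0, 0, 0, 2.5, 0.8],
    [0, 0, 0, 0, 0, 2.5, 0.8],
    [0, 0, 0, 0, 0, 2.5, 0.8],
    [0, 0, 0, 0, 0, 2, 0.8],
    [0, 0, 0, 0, 0, 0, 0.8],
    [0, 0, 0, 0, 0, 0, 0.8],
  ],
)

```text
time_s: 37.47
tcp_pos: [0.5914, -0.1174, 0.2665]
ee_rot: [0.001, 0.694, 0.72, 0.0]
contact_force: [-0.1, 0.4, -1.5]
finger_gap: 0.023
```

Emit:
drive_tool(
  commands=[
    [0, 0, 0, -1.15, 2.05, 0, 0.8],
    [0, 0, 0, -1.15, 2.05, 0, 0.8],
    [0, 0, 0, -1.15, 2.05, 0, 0.8],
    [0, 0, 0, -1.15, 2.05, 0, 0.8],
    [0, 0, 0, -1.15, 2.05, 0, 0.8],
    [0, 0, 0, -1.15, 2.05, 0, 0.8],
    [0, 0, 0, -1.15, 2.05, 0, 0.8],
    [0, 0, 0, -1.15, 2.05, 0, 0.8],
    [0, 0, 0, -1.15, 2.05, 0, 0.8],
    [0, 0, 0, -1.15, 2.05, 0, 0.8],
  ],
)

```text
time_s: 38.3
tcp_pos: [0.4745, 0.0888, 0.2634]
ee_rot: [-0.001, 0.695, 0.719, -0.001]
contact_force: [0.4, 0.1, -0.5]
finger_gap: 0.0234
```

Run:
```python
from h import *
s=arm.sense(); print(s["tcp_pos"],s["finger_gap"])
d=get("wrist"); np.save("w9.npy",d,allow_pickle=True)
cv2.imwrite("pics/w9.png",d["frame"])
```

```text
[0.47449599 0.08878407 0.26339373] 0.02341692498362528
```

View pics/w9.png

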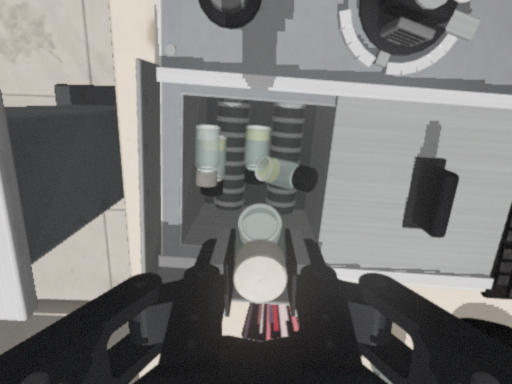

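Four vials are in the well: (207,155), (220,160), (258,145) and (288,173). Dropping the fifth.

Emit:
drive_tool(
  commands=[
    [0, 0, 0, -0.1, -0.1, -1.2, 0.8],
    [0, 0, 0, -0.1, -0.1, -1.2, 0.8],
    [0, 0, 0, -0.1, -0.1, -1.2, 0.8],
    [0, 0, 0, -0.1, -0.1, -1.2, 0.8],
    [0, 0, 0, -0.1, -0.1, -1.2, 0.8],
    [0, 0, 0, -0.1, -0.1, -1.2, 0.8],
    [0, 0, 0, -0.1, -0.1, -1.2, 0.8],
    [0, 0, 0, 0, -0.1, -1.2, 0.8],
    [0, 0, 0, 0, 0, -1.2, 0.8],
    [0, 0, 0, 0, 0, -0.2, 0.8],
  ],
)

```text
time_s: 39.18
tcp_pos: [0.4676, 0.0799, 0.1519]
ee_rot: [-0.002, 0.695, 0.719, -0.001]
contact_force: [0.1, -0.2, -1.0]
finger_gap: 0.0239
```

Emit:
drive_tool(
  commands=[
    [0, 0, 0, 0, 0, 0, 0.8],
    [0, 0, 0, 0, 0, 0, 0.6],
    [0, 0, 0, 0, 0, 0, 0.5],
    [0, 0, 0, 0, 0, 0, 0.45],
    [0, 0, 0, 0, 0, 0, 0.45],
    [0, 0, 0, 0, 0, 0, 0.45],
    [0, 0, 0, 0, 0, 1, 0.45],
    [0, 0, 0, 0, 0, 2, 0.4],
    [0, 0, 0, 0, 0, 3, 0.2],
    [0, 0, 0, 0, 0, 3.5, 0],
  ],
)

```text
time_s: 40.02
tcp_pos: [0.4679, 0.0799, 0.2502]
ee_rot: [-0.002, 0.694, 0.72, -0.001]
contact_force: [1.4, 0.3, 0.2]
finger_gap: 0.0738
```

Run:
```python
from h import *
s=arm.sense(); print(s["tcp_pos"],s["finger_gap"])
d=get("wrist"); np.save("w10.npy",d,allow_pickle=True); cv2.imwrite("pics/w10.png",d["frame"])
P=cloud(d).reshape(-1,3)
q=P[(P[:,0]>.412)&(P[:,0]<.53)&(P[:,1]>.03)&(P[:,1]<.15)&(P[:,2]<.15)]; print("well z pct",np.percentile(q[:,2],[50,90,99,100]))
q=P[(P[:,0]>.58)&(P[:,0]<.64)&(P[:,1]>.04)&(P[:,1]<.14)&(P[:,2]>.15)&(P[:,2]<.185)]; print("fin",q.min(0),q.max(0))
```

```text
[0.46788147 0.07994385 0.25020344] 0.07383110059092197
well z pct [0.03897496 0.09462928 0.13786534 0.13958208]
fin [0.59988557 0.06191219 0.15000292] [0.61372347 0.1119463  0.17475413]
```

View pics/w10.png

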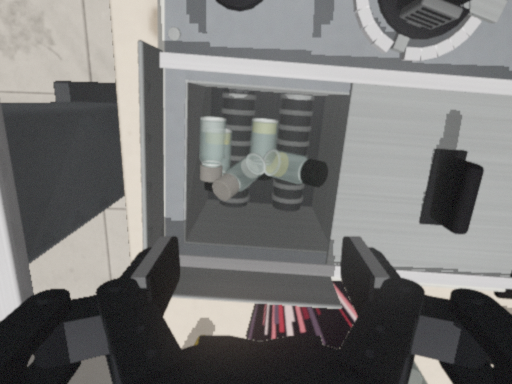

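All five vials are in the well, none near deck level. Next I shut the gate, whose fin is at (0.607, 0.087).

Emit:
drive_tool(
  commands=[
    [0, 0, -0.012, 2.3, 0.12, 0, 0],
    [0, 0, -0.012, 2.3, 0.12, 0, 0],
    [0, 0, -0.012, 2.3, 0.12, 0, 0],
    [0, 0, -0.012, 2.3, 0.12, 0, 0],
    [0, 0, -0.012, 2.3, 0.12, 0, 0],
    [0, 0, -0.012, 2.4, 0.12, 0, 0],
    [0, 0, 0, 0, 0, 0, 0],
    [0, 0, 0, 0, 0, -2, 0],
    [0, 0, 0, 0, 0, -2.5, 0],
    [0, 0, 0, 0, 0, -2.5, 0],
  ],
)

```text
time_s: 40.9
tcp_pos: [0.6083, 0.087, 0.18]
ee_rot: [0.0, 0.72, 0.694, 0.001]
contact_force: [-0.1, 0.2, -1.4]
finger_gap: 0.0853
```

Emit:
drive_tool(
  commands=[
    [0, 0, 0, 0, 0, -1.6, 0],
    [0, 0, 0, 0, 0, 0, 0],
    [0, 0, 0, 0, 0, 0, 0.3],
    [0, 0, 0, 0, 0, 0, 0.6],
    [0, 0, 0, 0, 0, 0, 0.95],
    [0, 0, 0, 0, 0, 0, 0.95],
    [0, 0, 0, 0, 0, 0, 0.95],
    [0, 0, 0, 0, 0, 0, 0.95],
    [0, 0, 0, 0, 0, 0, 0.95],
    [0, 0, 0, 0, 0, 0, 0.95],
  ],
)

```text
time_s: 41.73
tcp_pos: [0.6076, 0.087, 0.1645]
ee_rot: [-0.001, 0.72, 0.694, -0.0]
contact_force: [-4.1, -0.7, 5.2]
finger_gap: 0.011
```

Emit:
drive_tool(
  commands=[
    [0, 0, 0, -1.28, 0.05, 0, 0.95],
    [0, 0, 0, -1.28, 0.05, 0, 0.95],
    [0, 0, 0, -1.28, 0.05, 0, 0.95],
    [0, 0, 0, -1.28, 0.05, 0, 0.95],
    [0, 0, 0, -1.28, 0.05, 0, 0.95],
    [0, 0, 0, -1.28, 0.05, 0, 0.95],
    [0, 0, 0, -1.28, 0.05, 0, 0.95],
    [0, 0, 0, -1.28, 0.05, 0, 0.95],
    [0, 0, 0, -1.28, 0.05, 0, 0.95],
    [0, 0, 0, -1.28, 0.05, 0, 0.95],
  ],
)

```text
time_s: 42.57
tcp_pos: [0.4801, 0.092, 0.1645]
ee_rot: [0.0, 0.72, 0.694, 0.001]
contact_force: [3.1, -0.1, 3.4]
finger_gap: 0.0106
```

```bash
python3 -c "
from h import *
s=arm.sense(); print(s['tcp_pos'],s['contact_force'],s['finger_gap'])"
```

```text
[0.48011056 0.09203414 0.16450807] [ 3.07067561 -0.10049953  3.44046636] 0.010603146836018564
```

Emit:
drive_tool(
  commands=[
    [0, 0, 0, -0.1, 0, 0, 0.95],
    [0, 0, 0, -0.1, 0, 0, 0.95],
    [0, 0, 0, -0.1, 0, 0, 0.95],
    [0, 0, 0, -0.1, 0, 0, 0.95],
    [0, 0, 0, 0, 0, 0, 0.95],
    [0, 0, 0, 0, 0, 0, 0.95],
    [0, 0, 0, 0, 0, 0, 0.95],
    [0, 0, 0, 0, 0, 0, 0.95],
    [0, 0, 0, 0, 0, 0, 0.95],
    [0, 0, 0, 0, 0, 0, 0.95],
  ],
)

```text
time_s: 43.4
tcp_pos: [0.4776, 0.0921, 0.1645]
ee_rot: [0.0, 0.72, 0.694, 0.001]
contact_force: [4.5, 1.3, 4.2]
finger_gap: 0.0104
```

Emit:
drive_tool(
  commands=[
    [0, 0, 0, 0, 0, 0, 0.6],
    [0, 0, 0, 0, 0, 0, 0.3],
    [0, 0, 0, 0, 0, 0, 0],
    [0, 0, 0, 0, 0, 0.5, 0],
    [0, 0, 0, 0, 0, 1.5, 0],
    [0, 0, 0, 0, 0, 1.5, 0],
    [0, 0, 0, 0, 0, 1.6, 0],
    [0, 0, 0, 0, 0, 1.6, 0],
    [0, 0, 0, 0, 0, 1.6, 0],
    [0, 0, 0, 0, 0, 1.5, 0],
  ],
)

```text
time_s: 44.23
tcp_pos: [0.4757, 0.092, 0.2628]
ee_rot: [-0.001, 0.72, 0.694, -0.0]
contact_force: [0.1, -0.2, 0.4]
finger_gap: 0.0855
```

Emit:
drive_tool(
  commands=[
    [0, 0, 0.11, 0.94, 1.32, 0, 0],
    [0, 0, 0.11, 0.94, 1.32, 0, 0],
    [0, 0, 0.11, 0.94, 1.32, 0, 0],
    [0, 0, 0.11, 0.94, 1.32, 0, 0],
    [0, 0, 0.11, 0.94, 1.32, 0, 0],
    [0, 0, 0.11, 0.94, 1.32, 0, 0],
    [0, 0, 0.11, 0.94, 1.32, 0, 0],
    [0, 0, 0.11, 0.94, 1.32, 0, 0],
    [0, 0, 0.11, 0.94, 1.32, 0, 0],
    [0, 0, 0.11, 0.94, 1.32, 0, 0],
  ],
)

```text
time_s: 45.07
tcp_pos: [0.5701, 0.2247, 0.2616]
ee_rot: [-0.001, 0.248, 0.969, -0.001]
contact_force: [-0.1, -1.0, 0.5]
finger_gap: 0.0854
```

Emit:
drive_tool(
  commands=[
    [0, 0, 0.11, 0, 0, 0, 0],
    [0, 0, 0.1, 0, 0, 0, 0],
    [0, 0, 0, 0, 0, 0, 0],
    [0, 0, 0, 0, 0, 0, 0],
    [0, 0, 0, 0, 0, 0, 0],
    [0, 0, 0, 0, 0, 0, 0],
    [0, 0, 0, 0, 0, 0, 0],
    [0, 0, 0, 0, 0, 0, 0],
    [0, 0, 0, 0, 0, 0, 0],
    [0, 0, 0, 0, 0, 0, 0],
  ],
)

```text
time_s: 45.9
tcp_pos: [0.5698, 0.224, 0.2617]
ee_rot: [-0.0, 0.148, 0.989, -0.0]
contact_force: [-0.1, 0.2, -0.4]
finger_gap: 0.0855
```

Run:
```python
from h import *
s=arm.sense(); w,x,y,z=s["ee_rot"]; print(s["tcp_pos"],"yaw",np.degrees(np.arctan2(y*y-x*x,2*x*y)))
t=get("wrist"); np.save("w11.npy",t,allow_pickle=True); cv2.imwrite("pics/w11.png",t["frame"])
P=cloud(t).reshape(-1,3)
q=P[(P[:,2]>.172)&(P[:,2]<.19)&(np.hypot(P[:,0]-.571,P[:,1]-.2238)<.04)]; r=cv2.minAreaRect((q[:,:2]*1000).astype(np.float32)); print(len(q),q.mean(0),r)
q=P[(P[:,0]>.44)&(P[:,0]<.52)&(P[:,1]>.04)&(P[:,1]<.14)&(P[:,2]>.165)&(P[:,2]<.185)]; print("fin",len(q),len(q) and (q.min(0),q.max(0)))
```

```text
[0.56979084 0.22397114 0.26169418] yaw 72.93244368735479
2523 [0.56974509 0.22387352 0.1782509 ] ((570.9743041992188, 223.4174041748047), (53.65250778198242, 39.836299896240234), 72.14933776855469)
fin 1366 (array([0.47135652, 0.0668703 , 0.16501433]), array([0.48497725, 0.11765364, 0.17478583]))
```

View pics/w11.png

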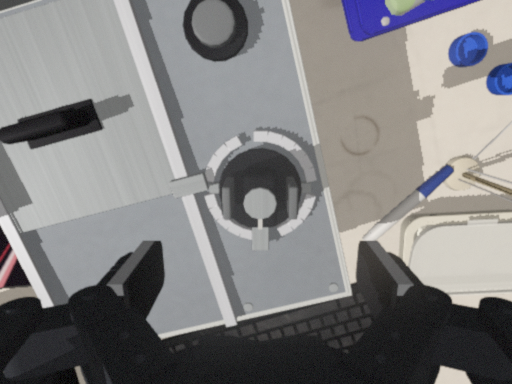

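The gate is shut, with the fin back at x 0.471–0.485. The tabs at (228,198) and (292,198) line up with the jaws. Pinch and turn back.

Emit:
drive_tool(
  commands=[
    [0, 0, 0, 0.1, 0, -1, 0],
    [0, 0, 0, 0, 0, -1.5, 0],
    [0, 0, 0, 0, 0, -1.5, 0],
    [0, 0, 0, 0, 0, -1.5, 0],
    [0, 0, 0, 0, 0, -1.5, 0],
    [0, 0, 0, 0, 0, -1.5, 0],
    [0, 0, 0, 0, 0, -1, 0],
    [0, 0, 0, 0, 0, 0, 0],
    [0, 0, 0, 0, 0, 0, 0.3],
    [0, 0, 0, 0, 0, 0, 0.4],
  ],
)

```text
time_s: 46.78
tcp_pos: [0.5712, 0.2241, 0.1675]
ee_rot: [0.0, 0.148, 0.989, -0.0]
contact_force: [0.5, -0.8, 1.0]
finger_gap: 0.0635
```

Emit:
drive_tool(
  commands=[
    [0, 0, 0, 0, 0, 0, 0.5],
    [0, 0, 0, 0, 0, 0, 0.56],
    [0, 0, 0, 0, 0, 0, 0.56],
    [0, 0, 0, 0, 0, 0, 0.56],
    [0, 0, 0, 0, 0, 0, 0.56],
    [0, 0, 0, 0, 0, 0, 0.56],
    [0, 0, 0, 0, 0, 0, 0.56],
    [0, 0, 0, 0, 0, 0, 0.56],
    [0, 0, 0, 0, 0, 0, 0.56],
    [0, 0, 0, 0, 0, 0, 0.56],
  ],
)

```text
time_s: 47.62
tcp_pos: [0.5714, 0.2235, 0.1689]
ee_rot: [0.001, 0.148, 0.989, -0.001]
contact_force: [-3.9, -3.6, 8.9]
finger_gap: 0.0379
```

Emit:
drive_tool(
  commands=[
    [0, 0, -0.11, 0, 0, 0, 0.56],
    [0, 0, -0.11, 0, 0, 0, 0.56],
    [0, 0, -0.11, 0, 0, 0, 0.56],
    [0, 0, -0.11, 0, 0, 0, 0.56],
    [0, 0, -0.11, 0, 0, 0, 0.56],
    [0, 0, -0.11, 0, 0, 0, 0.56],
    [0, 0, -0.11, 0, 0, 0, 0.56],
    [0, 0, -0.11, 0, 0, 0, 0.56],
    [0, 0, -0.11, 0, 0, 0, 0.56],
    [0, 0, -0.11, 0, 0, 0, 0.56],
  ],
)

```text
time_s: 48.45
tcp_pos: [0.5711, 0.2232, 0.1689]
ee_rot: [0.001, 0.645, 0.764, -0.0]
contact_force: [-6.4, -5.5, 11.2]
finger_gap: 0.0382
```

Emit:
drive_tool(
  commands=[
    [0, 0, -0.11, 0, 0, 0, 0.56],
    [0, 0, -0.105, 0, 0, 0, 0.56],
    [0, 0, 0, 0, 0, 0, 0.56],
    [0, 0, 0, 0, 0, 0, 0.56],
    [0, 0, 0, 0, 0, 0, 0.56],
    [0, 0, 0, 0, 0, 0, 0.56],
    [0, 0, 0, 0, 0, 0, 0.56],
    [0, 0, 0, 0, 0, 0, 0.56],
    [0, 0, 0, 0, 0, 0, 0.56],
    [0, 0, 0, 0, 0, 0, 0.56],
  ],
)

```text
time_s: 49.28
tcp_pos: [0.571, 0.2232, 0.1689]
ee_rot: [0.0, 0.722, 0.692, -0.0]
contact_force: [-7.3, -6.5, 10.9]
finger_gap: 0.0383
```

Run:
```python
from h import *
s=arm.sense(); w,x,y,z=s["ee_rot"]; print(s["tcp_pos"],"yaw",np.degrees(np.arctan2(y*y-x*x,2*x*y)),s["finger_gap"],s["wrist_torque"],s["contact_force"])
```

```text
[0.57101925 0.22315636 0.16890595] yaw -2.4205543260309086 0.038313477550756564 [-1.3958521   1.41169879 -0.04584925] [-7.25592653 -6.54415339 10.94950015]
```

Emit:
drive_tool(
  commands=[
    [0, 0, 0, 0, 0, 0, 0.3],
    [0, 0, 0, 0, 0, 0, 0],
    [0, 0, 0, 0, 0, 0, 0],
    [0, 0, 0, 0, 0, 0, 0],
    [0, 0, 0, 0, 0, 1.5, 0],
    [0, 0, 0, 0, 0, 1.5, 0],
    [0, 0, 0, 0, 0, 1.6, 0],
    [0, 0, 0, 0, 0, 1.6, 0],
    [0, 0, 0, 0, 0, 1.6, 0],
    [0, 0, 0, 0, 0, 1.5, 0],
  ],
)

```text
time_s: 50.12
tcp_pos: [0.571, 0.2243, 0.2609]
ee_rot: [-0.001, 0.722, 0.692, 0.0]
contact_force: [0.8, 0.3, 0.0]
finger_gap: 0.0853
```

Run:
```python
from h import *
s=arm.sense(); print(s["tcp_pos"])
t=get("wrist"); np.save("w12.npy",t,allow_pickle=True)
P=cloud(t).reshape(-1,3)
for a,b in((.590,.6),(.542,.553)):
    w=P[(P[:,0]>a)&(P[:,0]<b)&(abs(P[:,1]-.224)<.02)&(P[:,2]>.168)&(P[:,2]<.19)]; print(len(w),w.min(0).round(4),w.max(0).round(4))
q=P[(abs(P[:,0]-.4485)<.03)&(abs(P[:,1]-.228)<.03)&(P[:,2]>.1515)&(P[:,2]<.2)]; print("start",len(q),q.mean(0) if len(q) else "",len(q) and (q.min(0),q.max(0)))
q=P[(abs(P[:,0]-.4485)<.03)&(abs(P[:,1]-.228)<.03)&(P[:,2]>.138)&(P[:,2]<.2)]; print(np.percentile(q[:,2],[5,25,50,75,95]),q.min(0),q.max(0))
```

```text
[0.57095245 0.2242671  0.26091138]
375 [0.5905 0.211  0.168 ] [0.5978 0.2348 0.1817]
379 [0.5438 0.2127 0.1686] [0.5515 0.2366 0.182 ]
start 1041 [0.44876513 0.22846647 0.1530514 ] (array([0.43431694, 0.21395349, 0.1515007 ]), array([0.46340921, 0.24280847, 0.15494891]))
[0.14141597 0.1429804  0.14448632 0.15282774 0.15386227] [0.42497918 0.20540593 0.13801277] [0.47125217 0.25098354 0.15494891]
```

Both tabs are out (span about 53 mm) and aligned with the crusher's x, so the knob is locked. Start button centre is (0.4488, 0.2285). Pressing it next with the fingers closed.

Emit:
drive_tool(
  commands=[
    [0, 0, 0, -2, 0.07, 0, 0.5],
    [0, 0, 0, -2, 0.07, 0, 1],
    [0, 0, 0, -2, 0.07, 0, 1],
    [0, 0, 0, -2, 0.07, 0, 1],
    [0, 0, 0, -2, 0.07, 0, 1],
    [0, 0, 0, -2.2, 0.07, 0, 1],
    [0, 0, 0, 0, 0, -2, 1],
    [0, 0, 0, 0, 0, -2, 1],
    [0, 0, 0, 0, 0, -2, 1],
    [0, 0, 0, 0, 0, -2, 1],
  ],
)

```text
time_s: 51.0
tcp_pos: [0.4488, 0.2285, 0.1788]
ee_rot: [-0.001, 0.722, 0.692, 0.0]
contact_force: [-0.1, -0.6, -0.6]
finger_gap: 0.0001
```

Emit:
drive_tool(
  commands=[
    [0, 0, 0, 0, 0, 0, 1],
    [0, 0, 0, 0, 0, -0.2, 1],
    [0, 0, 0, 0, 0, -0.2, 1],
    [0, 0, 0, 0, 0, -0.2, 1],
    [0, 0, 0, 0, 0, -0.2, 1],
    [0, 0, 0, 0, 0, -0.2, 1],
    [0, 0, 0, 0, 0, -0.2, 1],
    [0, 0, 0, 0, 0, -0.2, 1],
    [0, 0, 0, 0, 0, 0, 1],
    [0, 0, 0, 0, 0, 0, 1],
  ],
)

```text
time_s: 51.83
tcp_pos: [0.4489, 0.2283, 0.1658]
ee_rot: [-0.001, 0.722, 0.692, 0.0]
contact_force: [0.6, 0.5, 2.6]
finger_gap: 0.0
```

Contact (2.6 N); continuing slowly.

Emit:
drive_tool(
  commands=[
    [0, 0, 0, 0, 0, -0.15, 1],
    [0, 0, 0, 0, 0, -0.15, 1],
    [0, 0, 0, 0, 0, -0.15, 1],
    [0, 0, 0, 0, 0, -0.1, 1],
    [0, 0, 0, 0, 0, 0, 1],
    [0, 0, 0, 0, 0, 0, 1],
    [0, 0, 0, 0, 0, 0, 1],
    [0, 0, 0, 0, 0, 0, 1],
    [0, 0, 0, 0, 0, 0, 1],
    [0, 0, 0, 0, 0, 0, 1],
  ],
)

```text
time_s: 52.67
tcp_pos: [0.449, 0.2282, 0.1603]
ee_rot: [-0.001, 0.722, 0.692, 0.0]
contact_force: [0.0, -0.2, 4.8]
finger_gap: -0.0001
```

Emit:
drive_tool(
  commands=[
    [0, 0, 0, 0, 0, -0.1, 1],
    [0, 0, 0, 0, 0, -0.1, 1],
    [0, 0, 0, 0, 0, -0.1, 1],
    [0, 0, 0, 0, 0, -0.05, 1],
    [0, 0, 0, 0, 0, 0, 1],
    [0, 0, 0, 0, 0, 0, 1],
    [0, 0, 0, 0, 0, 0, 1],
    [0, 0, 0, 0, 0, 0, 1],
    [0, 0, 0, 0, 0, 0, 1],
    [0, 0, 0, 0, 0, 0, 1],
  ],
)

```text
time_s: 53.5
tcp_pos: [0.4491, 0.2283, 0.1596]
ee_rot: [0.0, 0.722, 0.692, 0.001]
contact_force: [-9.1, -2.7, 26.8]
finger_gap: 0.0003
```

Bottomed out: force jumped to 27 N, so the button is fully pressed. Lift off and check everything.

Emit:
drive_tool(
  commands=[
    [0, 0, 0, 0, 0, 1, 1],
    [0, 0, 0, 0, 0, 2, 1],
    [0, 0, 0, 0, 0, 2, 1],
    [0, 0, 0, 0, 0, 2, 1],
    [0, 0, 0, 0, 0, 2, 1],
    [0, 0, 0, 0, 0, 2, 1],
    [0, 0, 0, 0, 0, 2, 1],
    [0, 0, 0, 0, 0, 0, 1],
    [0, 0, 0, 0, 0, 0, 1],
    [0, 0, 0, 0, 0, 0, 1],
  ],
)

```text
time_s: 54.33
tcp_pos: [0.4485, 0.2282, 0.2854]
ee_rot: [-0.001, 0.722, 0.692, -0.001]
contact_force: [0.1, -0.8, 0.2]
finger_gap: 0.0
```

Run:
```python
from h import *
s=arm.sense(); print(s["tcp_pos"],s["contact_force"],s["time_s"])
w=get("wrist"); d=get("scene"); 
P=cloud(w).reshape(-1,3); q=P[(abs(P[:,0]-.4485)<.016)&(abs(P[:,1]-.228)<.016)]; print("start z",np.percentile(q[:,2],[50,90]))
P=cloud(d).reshape(-1,3)
q=P[(abs(P[:,0]-.482)<.12)&(abs(P[:,1]+.332)<.09)&(P[:,2]>.09)&(P[:,2]<.13)&(P[:,0]<.58)]; print("bar",len(q),np.median(q,axis=0),q[:,2].max())
cv2.imwrite("pics/fin.png",np.hstack([cv2.resize(w["frame"],(400,300)),cv2.resize(d["frame"],(400,300))]))
```

```text
[0.44850831 0.22817335 0.28544171] [ 0.06322602 -0.81170687  0.18974178] 54.3333
start z [0.32065189 0.35700279]
bar 440 [ 0.5304249  -0.34061644  0.10034817] 0.10631608696325161
```

View pics/fin.png

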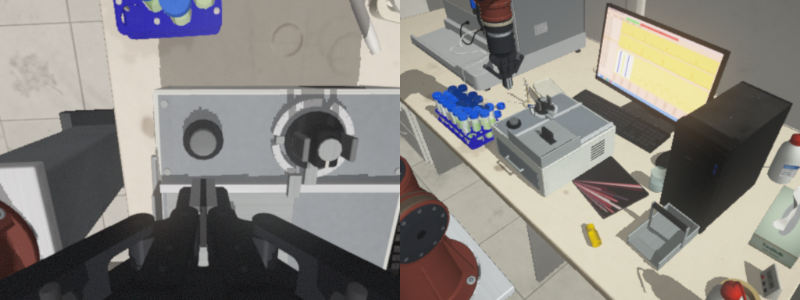

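The scene shows the pan about 5 cm from where I set it down (the announced nudge). I'll check that it's level, and the button height, by numbers.

Run:
```python
from h import *
for n in("scene","top"):
    d=get(n); P=cloud(d).reshape(-1,3)
    box=P[(P[:,0]>.40)&(P[:,0]<.603)&(P[:,1]<-.26)&(P[:,1]>-.43)]
    q=box[(box[:,2]>.085)&(box[:,2]<.13)]
    if len(q)>30: print(n,"bar",len(q),cv2.minAreaRect((q[:,:2]*1000).astype(np.float32)),"z by y:",[np.percentile(q[(q[:,1]>a)&(q[:,1]<=a+.03),2],90).round(4) for a in np.arange(-.40,-.28,.03) if ((q[:,1]>a)&(q[:,1]<=a+.03)).any()])
    f=box[(abs(box[:,1]+.34)<.035)&(box[:,2]<.03)]
    for a in np.arange(.42,.60,.02):
        g=f[(f[:,0]>a)&(f[:,0]<a+.02)]; print(round(a,2),len(g),np.median(g[:,2]).round(4) if len(g) else "",end="; ")
    s=P[(abs(P[:,0]-.4485)<.01)&(abs(P[:,1]-.228)<.01)&(P[:,2]<.2)]; print("\nstart",len(s),np.median(s[:,2]) if len(s) else "")
    v=P[(abs(P[:,0]-.667)<.03)&(abs(P[:,1]+.205)<.03)&(P[:,2]>.03)&(P[:,2]<.09)]; print("beaker",len(v),v.mean(0) if len(v) else "")
```

```text
scene bar 478 ((532.5119018554688, -336.65216064453125), (120.40779113769531, 15.693734169006348), 86.07707214355469) z by y: [np.float64(0.1029), np.float64(0.1024), np.float64(0.1027), np.float64(0.1031)]
0.42 310 -0.0009; 0.44 345 0.0099; 0.46 221 0.005; 0.48 261 0.002; 0.5 262 0.002; 0.52 246 0.0018; 0.54 241 0.0018; 0.56 234 0.0018; 0.58 105 0.0017; 
start 37 0.1507748018931473
beaker 428 [ 0.66921756 -0.20358051  0.05019362]
top bar 190 ((563.8261108398438, -335.7619934082031), (119.03153228759766, 83.48198699951172), 87.33245086669922) z by y: [np.float64(0.1082), np.float64(0.1036), np.float64(0.103), np.float64(0.1042)]
0.42 144 0.0003; 0.44 123 0.0092; 0.46 127 0.0033; 0.48 126 0.0015; 0.5 127 0.0014; 0.52 121 0.0009; 0.54 29 0.001; 0.56 125 0.0014; 0.58 127 0.001; 
start 42 0.15050935611404362
beaker 216 [ 0.66788778 -0.20581139  0.04582404]
```

```bash
python3 -c "
from station import arm
s=arm.sense(); print(s['time_s'],s['contact_force'],s['finger_gap']); print(arm.sign_off())"
```

```text
54.5333 [0.5214121  0.46851027 0.29467015] 0.0003481712053094189
the job is handed in; nothing more can be done
None
```

The job ran through every step and I handed it in at about 54.5 s of the 208 s allowed; no verdict is reported.

**What I did:**
- I unlocked the knob and slid the gate open.
- I tipped the pan, and all three of its vials fell into the well.
- I added the two standing vials.
- I shut the gate and turned the knob back to locked.
- I pressed the start button until it bottomed out, at about 27 N.

**Last checks:**
- **Vials:** the wrist view before shutting the gate showed all five in the well, none near deck level.
- **Gate and knob:** after shutting, the gate's fin was back at its starting position. The knob was turned back to its starting angle, with both tabs out (about 53 mm across).
- **Start button:** up again after the press.
- **Beaker:** still standing, within a few millimetres of where it was.
- **Robot:** clear of everything, with no contact force.

**Two things did not go to plan:**
- **Tilt limit:** a joint limit stopped the pan at about 43° and drew its pouring edge back from the hopper. I brought the edge back over the hopper at 0.58 rad and held it there about a second so the tipping step would count.
- **Pan moved:** after I set it down, the pan ended up about 5 cm further back, close to the computer tower, probably from the expected knock. It still measured level and flat on the bench.

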